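# Clamp a glued brush under the spring bar

## Task

Lay the loose paint brush from the left of the worktop across the cork patch of the sloping gluing stand, against its two ledge stops, and let go. Then take the red spring bar by its black grip, lift it, swing it round against its spring over the brush and past the steel catch post, set it down behind the post so that its pad presses the middle of the brush, and release it there. Do not let the bar fly back, and leave the marker, the cutter and the rest of the table as they are.

Things in the scene. Friction and masses are not known exactly. Their poses are not given: they have to be found in the camera images.
- brush_mid (a point): centre (half-way up) of the loose paint brush: black handle, metal ferrule, pale bristles; 132 mm long, 15 mm wide and 10 mm thick at handle and ferrule. Starts flat on the worktop left of the stand, in one of three places beside the marker and the cutter. x runs along it, y across its width, z up from its flat side. Grasp it here across the width. Either way round on the stand will do
- bed: sloping wooden bed (195 x 170 mm) of the fixed gluing stand, whose place and yaw vary; it rises 24 degrees away from the robot. Origin: on its surface, 65 mm above the worktop, in the cork patch. x points up the slope, y across it to the left, z square out of it (leaning 24 degrees towards the robot). The brush belongs along y, its middle at x = 0, y = 0, z = 5 mm
- stops_mid (a point): point on the bed midway between the two aluminium ledge stops against which the brush's lower long side rests (bed x = -7.5 mm, their upper faces; same axes as the bed). The stops are 8 mm high, 13 mm wide along the slope, and reach from 33 to 63 mm either side of this point; the 66 mm gap between them leaves room for a finger
- pivot (a point): foot of the steel pivot pin on the bed (bed x = 80, y = 0 mm), 14 mm thick, 97 mm high along the bed's z; the red bar swings round it and slides along it
- post (a point): foot of the steel catch post on the bed (bed x = -35, y = 14 mm), 12 mm thick, 28 mm high along the bed's z
- bar_grip (a point): middle of the upright black round grip (22 mm thick, 46 mm long along the bed's z, turns freely about its own axis) at the free end of the red spring bar, 135 mm from the pivot axis. It is 29 mm above the upper side of the bar, and 57 mm out from the bed's plane when the bar is down; parked, it is left of the bed. The bar carries a black rubber pad beneath it, 78 mm from the pivot
- press_bar (a joint): swing of the red bar about the pivot, rad: 0 parked, pointing left along bed +y; grows anticlockwise seen from above. At about 1.48 it points down the slope (bed -x) and rests against the right side of the post: latched. It goes on to 1.85; from about 1.63 it can be lowered beside the post. A torsion spring pulls it back, 2 N at the grip when parked, 6 N when wound; let go unlatched, it flies back
- lift (a joint): how far the bar is raised along the pivot, m: 0 down, at most 0.040. A light spring and its weight push it down with about 4 to 7 N. Down, the underside of the 16 mm wide bar is 16 mm above the bed and its pad 7 mm, so raise it at least 14 mm to pass over the post. With the brush under the pad it rests at about 0.002
- marker: bystander: blue and white marker pen, 142 mm long, lying left of the stand, origin under its middle
- cutter: bystander: yellow box cutter, 138 mm long, lying left of the stand, origin under its middle

How it is judged:
By the outcome, as a careful person would: the job done as asked, in the order asked, and still so for the second after the job is handed in, with the robot touching nothing.
It also fails if it takes over 64 s, if anything falls off the work surface, if the arm or the gripper's body presses on something with over 40 N, if the wrist force passes 120 N, or if a joint passes its speed limit or range.

## Robot

A 6-joint arm with a two-finger parallel gripper is mounted at the origin on a cart in front of the work surface, level with it; the furniture and walls round the work are solid. World frame = base frame: x ahead of the robot, y to its left, z up, the work surface at z = 0. Lengths are in m, angles in rad, forces in N, time in s.
With the tool pointing down it reaches from about 0.35 to 0.85 m from the base axis. Payload 8.1 kg.
Tool frame: the origin (TCP) lies on the centre line of the jaws, within the pads' length; the fingertips stand 11 mm ahead of it and the grasp point (between the pads) lies 8 mm behind it (tip_reach is the z of the fingertips in the tool frame, in m); z points along the fingers, y is the direction in which the jaws open and shut (so a half turn about z gives the same grasp; the last joint's range is limited). The gripper opens to 93 mm and grips with 3 to 60 N. Pads are 15 mm wide; open, the fingers measure 128 mm over their backs; the gripper's body (75 mm by 188 mm) begins 65 mm behind the grasp point.
Start: joints at [1.044, 0.13, 1.488, -0, 1.523, -0.085], TCP at [0.257, 0.542, 0.23] pointing down, gripper open.
Joint ranges: [-2.96, 2.96], [-0.89, 2.26], [0.02, 2.5], [-1.34, 4.48], [0, 2.73], [-2.66, 2.66]. Speed limits (rad/s): [2.39, 2.39, 2.79, 3.14, 3.14, 3.14].

## Interface

Orientations are given as a rotation vector (axis times angle).
In Python, from plant import read_state, read_camera, camera_params, close_job, silhouettes, tip_of, tip_reach gives the robot as it stands.
- The arm moves only by the shell command python3 -m creep 'ROWS' [FORCE]. ROWS is JSON, a list of rows, each a list of 5 numbers: the shift along the tool's x, y, z in m, then the turn about the tool's z in rad, then the closure in counts, from 0 (fully open) to 255 (shut). In form: [[dx, dy, dz, twist, gripper], ...]. A call has 1 to 12 rows; each row shifts and turns the commanded pose from where the row before left it, along the tool's axes as they then stand; what a row does not reach is not made up. A row lasts 1/12 s, in which the tool goes at most 41.7 mm and 7.16 degrees, less where a joint would pass 70% of its speed; a pose out of reach is approached as far as the arm can. A call is refused whole if a number of a shift passes 0.0417 or a number of a turn 0.125, either way. A call with a gripper value outside its range is refused whole. The fingers move at their own pace and stop on an object; FORCE is the grip in N (left out, the last holds). Time passes only in rows, so rows that do not move let the fingers close. It gives the time, the measured TCP pose, the force and the opening at its end, in the units of the state.
- read_state(): the state, without advancing time (a new reading comes with each control period).
- read_camera(name): name is "side" or "top"; returns the picture (420x560x3 uint8, red, green, blue); there is no depth.
- camera_params(name): a dict with "fov_y" (degrees; the focal length in pixels is half the picture's height over the tangent of half this angle, whatever the lens; pixels are square), "cx", "cy" (the principal point, pixels), "position" and "rotation" of the camera in the world. Camera axes: x right, y down, z forward; pixel columns grow to the right and rows downward; lengths in m; the calibration is good to about 2 mm. A picture is of the moment at which its call begins. camera_params takes no time and is no camera call.
- close_job(): hands the job in, once; it reports no verdict.
Trained networks look in the newest picture that a camera, given by its name, has taken for a name from the list of things; names that differ only in an ending like _2 or _b are one class to them, and where a whole thing is asked for, a point or a joint stands for the part that bears it (a point fixed in the world has none). Each returns a list of dicts, best first, with "confidence" (0 to 1); they miss things now and then, are a little off and sometimes report something else, mostly with a low value. They report only what shows in the picture. A call takes as long as a camera call.
- silhouettes(camera, query): "region" (420x560 bool, what is visible of it) and "pixel" ([column, row] in pixels, amid what is visible of it).
- tip_of(camera, query): "pixel" ([column, row] in pixels: a listed point, or the origin of a listed thing).
The state is a dict: "t": time; "q": joint angles; "dq": joint speeds; "joint_torque": joint torques, N m; "tool_pos": TCP position; "orientation": TCP orientation; "force": force on the tool from outside, world axes, zero at the start; "wrist_torque": the same for the moment, N m; "opening": finger opening in m.
Only numpy, scipy, OpenCV 4.12 (cv2) and the standard library are available. Lean on these libraries where they do the work, as an engineer would, in place of code of your own. Each camera call takes 0.05 s, during which the arm holds its last target.

## Working session

There is one attempt and no reset: what is moved stays moved. The work goes in short steps, Python scripts to look and compute and a shell command to move; the robot and the scene stay as the last step left them, time stands still between calls to the robot, and variables do not carry over. Pictures are saved under pics/ and viewed, and the job is handed in when it is done.

```bash
ls; mkdir -p pics; python3 - <<'E'
from plant import *
import cv2
for n in("side","top"):
    im=read_camera(n); cv2.imwrite(f"pics/{n}0.png",im[:,:,::-1])
    print(n,camera_params(n))
    for q in["brush_mid","bed","stops_mid","pivot","post","bar_grip","marker","cutter"]:
        print(q,[(round(d["confidence"],2),[round(float(x),1) for x in d["pixel"]]) for d in tip_of(n,q)][:3])
s=read_state();print(s, tip_reach)
E
```

```text
pics
side {'fov_y': 44.29105704605196, 'cx': 289.5751010374119, 'cy': 202.976882772202, 'position': array([0.5740089 , 0.90181979, 0.60970646]), 'rotation': array([-0.04942842, -2.76697357,  1.43984327])}
brush_mid [(0.64, [348.9, 349.9])]
bed [(0.9, [286.2, 160.6])]
stops_mid [(0.58, [292.9, 162.9]), (0.15, [325.6, 271.4])]
pivot [(0.96, [252.3, 152.2])]
post [(0.56, [303.4, 172.3])]
bar_grip [(0.7, [275.5, 165.3])]
marker [(0.88, [326.9, 269.3])]
cutter [(0.8, [335.6, 303.8]), (0.74, [352.5, 346.3]), (0.42, [302.6, 174.6])]
top {'fov_y': 49.312832397651846, 'cx': 278.28443891803266, 'cy': 206.91708981261857, 'position': array([0.39704134, 0.20643923, 0.94865955]), 'rotation': array([-2.15375808,  2.15394708, -0.20669969])}
brush_mid [(0.56, [163.3, 247.6])]
bed [(0.56, [376.5, 205.4])]
stops_mid [(0.57, [372.9, 209.0])]
pivot [(0.79, [371.6, 165.8]), (0.67, [208.0, 243.5])]
post [(0.88, [363.9, 220.4])]
bar_grip [(0.74, [311.1, 183.6]), (0.22, [207.0, 242.2])]
marker [(0.62, [246.6, 240.8])]
cutter [(0.84, [210.4, 240.1])]
{'t': 0.9, 'q': array([ 1.04362027e+00,  1.30352194e-01,  1.48821130e+00,  2.49828439e-05,
        1.52296253e+00, -8.53829239e-02]), 'dq': array([ 1.11037808e-03, -6.91761789e-04, -4.52123849e-05,  3.42859697e-05,
       -2.17441073e-03,  6.87547390e-04]), 'joint_torque': array([-5.94723970e-04, -5.59735394e+01, -4.92079353e+01,  7.71906367e-02,
        2.19866715e-02,  3.77835568e-05]), 'tool_pos': array([0.25650798, 0.54242529, 0.22965759]), 'orientation': array([-6.88338088e-01, -3.06525232e+00, -1.11617022e-04]), 'force': array([-0.31431263, -0.38853111,  0.67040327]), 'wrist_torque': array([ 0.02907295, -0.01251627,  0.02711594]), 'opening': 0.09307060324030107} 0.011
```

View pics/side0.png

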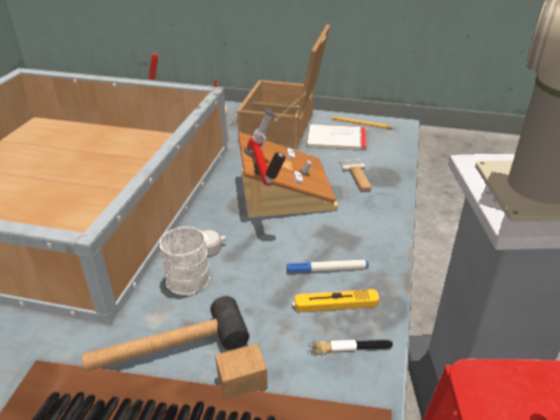

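View pics/top0.png

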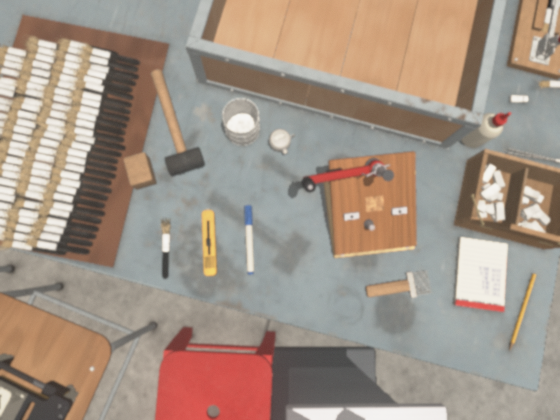

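```bash
cat > h.py <<'E'
import numpy as np, cv2
from scipy.spatial.transform import Rotation as R
from scipy.optimize import least_squares
from plant import *
def cam(n):
    c=camera_params(n); f=210/np.tan(np.radians(c["fov_y"]/2)); return f,c["cx"],c["cy"],np.array(c["position"]),R.from_rotvec(c["rotation"]).as_matrix()
def proj(n,P):
    f,cx,cy,p,M=cam(n); q=(np.atleast_2d(P)-p)@M; return np.c_[cx+f*q[:,0]/q[:,2],cy+f*q[:,1]/q[:,2]]
def ray(n,px):
    f,cx,cy,p,M=cam(n); d=M@np.array([(px[0]-cx)/f,(px[1]-cy)/f,1]); return p,d/np.linalg.norm(d)
def onz(n,px,z):
    p,d=ray(n,px); return p+d*(z-p[2])/d[2]
def tri(ps,pt):
    p1,d1=ray("side",ps);p2,d2=ray("top",pt)
    A=np.c_[d1,-d2]; s=np.linalg.lstsq(A,p2-p1,rcond=None)[0]
    a=p1+s[0]*d1;b=p2+s[1]*d2
    return (a+b)/2,np.linalg.norm(a-b)
E
python3 - <<'E'
from h import *
np.set_printoptions(precision=4,suppress=True)
s=read_state()
for n in("side","top"): print(n,proj(n,[s["tool_pos"],[0,0,0],[0.5,0,0.06]]))
P={"brush_mid":([348.9,349.9],[163.3,247.6]),"bed":([286.2,160.6],[376.5,205.4]),"stops":([292.9,162.9],[372.9,209]),"pivot":([252.3,152.2],[371.6,165.8]),"post":([303.4,172.3],[363.9,220.4]),"grip":([275.5,165.3],[311.1,183.6]),"marker":([326.9,269.3],[246.6,240.8]),"cutter":([335.6,303.8],[210.4,240.1])}
for k,(a,b) in P.items(): print(k,*tri(a,b))
for n in("side","top"):
    im=read_camera(n)[:,:,::-1]
    c=(285,165) if n=="side" else (365,205)
    w,h=(75,60)
    cv2.imwrite(f"pics/{n}1.png",cv2.resize(im[c[1]-h:c[1]+h,c[0]-w:c[0]+w],None,fx=5,fy=5,interpolation=cv2.INTER_CUBIC))
    c=(348,345) if n=="side" else (165,247)
    w,h=(50,40)
    cv2.imwrite(f"pics/{n}b1.png",cv2.resize(im[c[1]-h:c[1]+h,c[0]-w:c[0]+w],None,fx=5,fy=5,interpolation=cv2.INTER_CUBIC))
E
```

```text
side [[587.1826 301.1051]
 [539.3615 189.8725]
 [307.533  169.6032]]
top [[ 35.3963 376.9263]
 [369.8243 488.6784]
 [368.1424 226.7602]]
brush_mid [0.4644 0.4109 0.001 ] 0.0020692033550346787
bed [ 0.5419 -0.0152  0.0728] 0.0026890082675562984
stops [ 0.5316 -0.0072  0.0727] 0.0036947708890084506
pivot [ 0.6119 -0.0007  0.1023] 0.0012158469796177645
post [0.5108 0.0082 0.0593] 0.003796792953453689
grip [0.5675 0.1204 0.1436] 0.0018837489109742515
marker [0.4791 0.2401 0.0038] 0.004057174374234235
cutter [ 0.4766  0.316  -0.0009] 0.004789763158118338
```

View pics/side1.png

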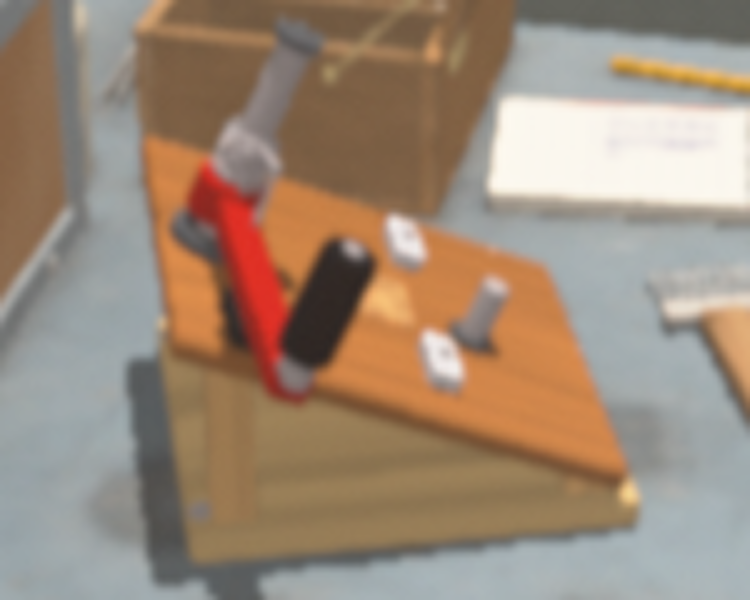

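View pics/top1.png

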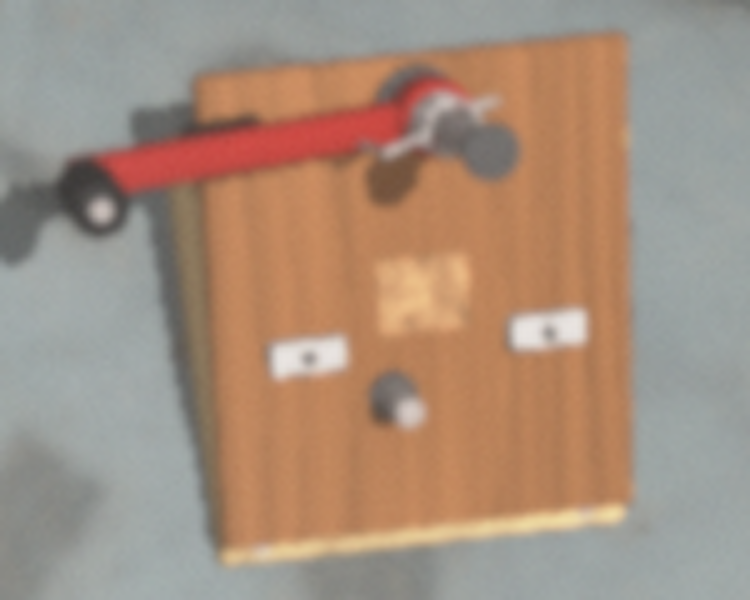

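View pics/sideb1.png

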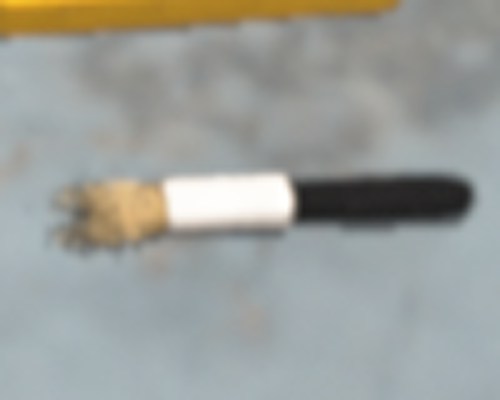

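View pics/topb1.png

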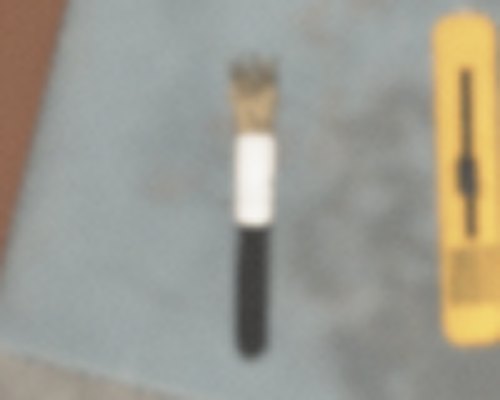

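```bash
cat >> h.py <<'E'
def bedT(v):
    x,y,yaw=v[:3]; c,s=np.cos(np.radians(24)),np.sin(np.radians(24))
    B=np.array([[c,0,-s],[0,1,0],[s,0,c]])  # cols: x up slope, y, z leaning to robot
    return R.from_euler('z',yaw).as_matrix()@B, np.array([x,y,0.065])
E
python3 - <<'E'
from h import *
np.set_printoptions(precision=4,suppress=True)
loc=np.array([[-14,48,8],[-14,-48,8],[-35,14,28],[80,0,97],[80,135,80]])/1e3
T=np.array([[309,357],[549,331],[408,412],[490,150],[100,209]])/5+[290,145]-.4
S=np.array([[445,358],[406,241],[495,287],[300,35],[352,248]])/5+[210,105]-.4
def res(v,full=False):
    M,o=bedT(v); P=loc@M.T+o+np.array([0,0,0])
    r=np.r_[proj("top",P)-T-v[3:5],proj("side",P)-S-v[5:7]]
    return r if full else np.r_[r.ravel(),v[3:]/2]
s=least_squares(res,[.53,0,0,0,0,0,0],x_scale=[.01,.01,.1,1,1,1,1])
print(s.x,np.degrees(s.x[2]));print(res(s.x,True))
# brush axis on z=.01 plane/ .005
for n,o,pts in(("side",(298,305),[(168,202),(293,200),(472,196),(50,210)]),("top",(115,207),[(256,131),(254,224),(251,357),(254,55)])):
    for p in pts: print(n,onz(n,np.array(p)/5+o-.4,0.007))
for n in("side","top"):
    for d in silhouettes(n,"brush_mid")[:2]:
        r=d["region"].astype(np.uint8);c,sz,a=cv2.minAreaRect(cv2.findNonZero(r));print(n,d["confidence"],c,sz,a,onz(n,c,.005))
E
```

```text
[ 0.5412 -0.0128  0.1599  0.5256  0.1526  0.2724 -0.5982] 9.160714724338105
[[ 0.4058  1.2227]
 [ 0.0363 -1.1846]
 [ 1.4087  0.6394]
 [-0.5465  0.6429]
 [-1.1729 -1.2822]
 [ 0.9445 -0.3062]
 [-0.818  -0.2864]
 [ 0.5724 -0.1883]
 [ 0.2484  0.7367]
 [-0.8792 -0.1053]]
side [0.4911 0.4058 0.007 ]
side [0.4545 0.4063 0.007 ]
side [0.4017 0.4067 0.007 ]
side [0.5258 0.4075 0.007 ]
top [0.4932 0.4059 0.007 ]
top [0.4552 0.4054 0.007 ]
top [0.4016 0.4046 0.007 ]
top [0.5247 0.4078 0.007 ]
side 0.88 (352.28680419921875, 344.51519775390625) (11.613268852233887, 79.44046020507812) 85.91438293457031 [0.4598 0.4043 0.005 ]
top 0.86 (165.5, 248.0) (58.0, 9.0) 90.0 [0.4623 0.4058 0.005 ]
```

```bash
python3 - <<'E'
from h import *
np.set_printoptions(precision=4,suppress=True)
loc=np.array([[-14,48,8],[-14,-48,8],[-35,14,28],[80,0,97],[80,135,80]])/1e3
T=np.array([[309,357],[549,331],[408,412],[490,150],[100,209],[225,550],[628,505],[628,37],[195,75]])/5+[290,145]-.4
S=np.array([[445,358],[406,241],[495,287],[300,35],[352,248],[625,475],[545,265],[145,138],[172,345]])/5+[210,105]-.4
def res(v,full=False,drop=True):
    M,o=bedT(v); x0=v[7]; L=loc.copy(); L[4]=[.08-.135*np.sin(v[8]),.135*np.cos(v[8]),.08]
    L=np.r_[L,[[x0,.085,0],[x0,-.085,0],[x0+.195,-.085,0],[x0+.195,.085,0]]]; P=L@M.T+o
    r=np.r_[proj("top",P)-T-v[3:5],proj("side",P)-S-v[5:7]]
    return r if full else np.r_[r.ravel(),v[3:7]/2]
s=least_squares(res,[.53,0,0,0,0,0,0,-.09,0],x_scale=[.01,.01,.1,1,1,1,1,.01,.1],loss='soft_l1')
print(s.x,np.degrees(s.x[2]));print(res(s.x,True))
M,o=bedT(s.x)
for k in("top","side"):
  P=np.array([[x,y,0] for x,y in[(0,0),(-.014,.048),(-.014,-.048),(.08,0),(-.035,.014)]])
import pickle;pickle.dump(s.x,open("bed.pkl","wb"))
E
```

```text
[ 0.5422 -0.0127  0.1101  0.5421 -0.2267  0.1437 -0.3689 -0.0945  0.0724] 6.308795359634962
[[-0.2594 -0.064 ]
 [-0.2199 -0.0802]
 [ 0.1821  0.2814]
 [ 0.3213  0.3151]
 [-0.0641  0.0571]
 [-0.551   0.3861]
 [ 1.2779  0.0958]
 [ 0.2546 -1.4755]
 [-0.406  -0.1712]
 [-0.5491 -0.1929]
 [-0.0032 -0.4007]
 [ 0.0788  0.1676]
 [-0.2845  0.1599]
 [-0.2596  0.9944]
 [ 1.0651  0.6685]
 [ 0.4507  0.2082]
 [-0.4873 -1.0015]
 [ 0.2745 -0.769 ]]
```

```bash
cat >> h.py <<'E'
def plan(target,yaw=None):
    """yaw: desired direction of tool y (deg, world, mod 180). prints shift in tool axes and twist"""
    s=read_state(); M=R.from_rotvec(s["orientation"]).as_matrix()
    y=np.degrees(np.arctan2(M[1,1],M[0,1])); d=M.T@(np.array(target)-s["tool_pos"])
    print("t",round(s["t"],2),"pos",s["tool_pos"].round(4),"tool-y yaw",y.round(2),"x yaw",np.degrees(np.arctan2(M[1,0],M[0,0])).round(2),"z",M[:,2].round(3),"q6",s["q"][5].round(3))
    print("shift",d.round(4))
    if yaw is not None:
        t=(y-yaw+90)%180-90; print("twist (rad, tool z down)",np.radians(t).round(4),"or",np.radians(t-180*np.sign(t)).round(3))
        a=np.radians(-t); c,s_=np.cos(a),np.sin(a)
        # shift expressed after twist
        Mz=M@R.from_euler('z',np.radians(t)).as_matrix(); print("shift after twist",(Mz.T@(M@d)).round(4))
E
python3 -c "
from h import *
plan([.417,.4055,.10],90)"
```

```text
t 1.1 pos [0.2565 0.5424 0.2296] tool-y yaw 64.68 x yaw 154.68 z [-0. -0. -1.] q6 -0.085
shift [-0.2036 -0.0551  0.1296]
twist (rad, tool z down) -0.4418 or 2.7
shift after twist [-0.1605 -0.1369  0.1296]
```

```bash
python3 -m creep '[[0,0,0.01,-0.1104,0],[0,0,0.01,-0.1104,0],[0,0,0.01,-0.1104,0],[0,0,0.01,-0.1104,0],[-0.03,-0.027,0,0,0],[-0.03,-0.027,0,0,0],[-0.03,-0.027,0,0,0],[-0.03,-0.027,0,0,0],[-0.03,-0.0289,0,0,0],[-0.0135,0,0.0296,0,0],[0,0,0.02,0,0],[0,0,0,0,0]]' 50
python3 - <<'E'
from h import *
plan([.414,.4055,.10],90)
for n in("side","top"):cv2.imwrite(f"pics/{n}2.png",read_camera(n)[:,:,::-1])
E
```

```text
t: 2.1
tool_pos: [0.4188, 0.4027, 0.1352]
orientation: [-0.004, -3.136, 0.007]
force: [-1.8, 0.4, -1.0]
opening: 0.0931
t 2.1 pos [0.4188 0.4027 0.1352] tool-y yaw 89.85 x yaw 179.85 z [-0.006 -0.005 -1.   ] q6 -0.891
shift [0.0046 0.0029 0.0352]
twist (rad, tool z down) -0.0026 or 3.139
shift after twist [0.0046 0.0029 0.0352]
```

View pics/side2.png

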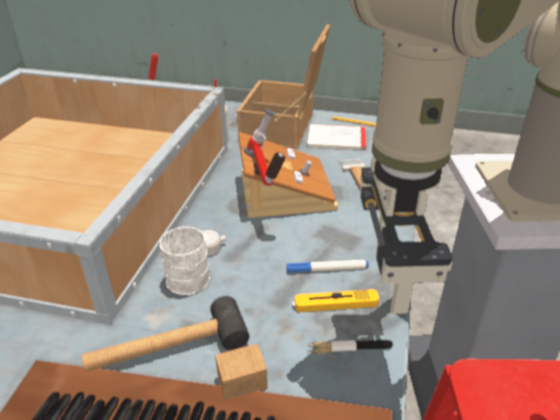

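View pics/top2.png

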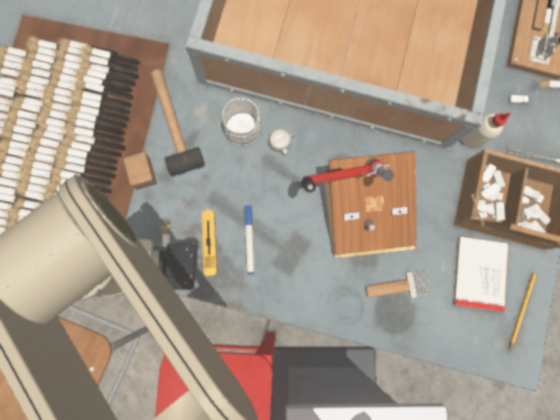

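```bash
python3 -m creep '[[0,0,0.03,0,0],[0,0,0.03,0,0],[0,0,0,0,0],[0,0,0,0,0],[0,0,0,0,0]]'
python3 - <<'E'
from h import *
plan([.414,.4055,.0155],90)
im=read_camera("side")[:,:,::-1]
cv2.imwrite("pics/side3.png",cv2.resize(im[270:390,300:450],None,fx=5,fy=5,interpolation=cv2.INTER_CUBIC))
E
```

```text
t: 2.62
tool_pos: [0.4206, 0.4067, 0.0826]
orientation: [-0.001, 3.14, 0.003]
force: [0.1, 0.4, 0.6]
opening: 0.0931
t 2.62 pos [0.4206 0.4067 0.0826] tool-y yaw 90.04 x yaw -179.96 z [ 0.002  0.002 -1.   ] q6 -0.891
shift [ 0.0067 -0.0013  0.0671]
twist (rad, tool z down) 0.0007 or -3.141
shift after twist [ 0.0067 -0.0013  0.0671]
```

View pics/side3.png

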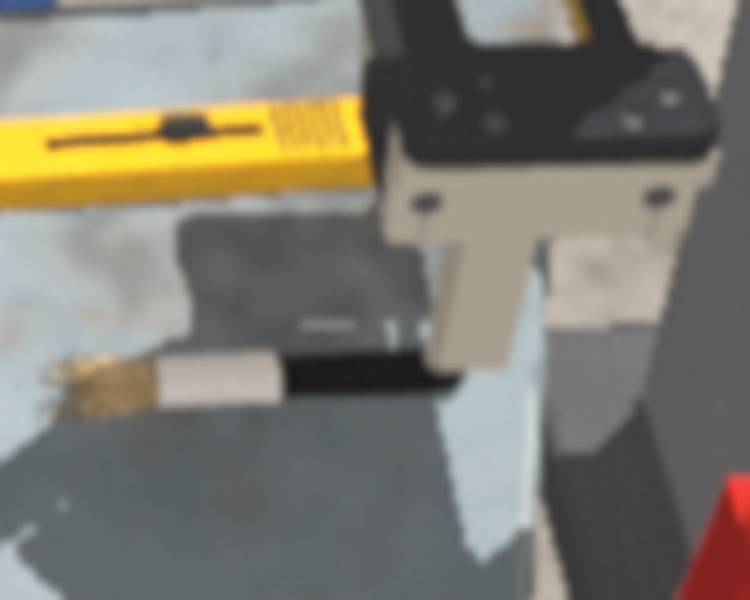

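```bash
python3 -m creep '[[0.0067,-0.0013,0.025,0,0],[0,0,0.025,0,0],[0,0,0.0171,0,0],[0,0,0,0,0],[0,0,0,0,0],[0,0,0,0,255],[0,0,0,0,255],[0,0,0,0,255],[0,0,0,0,255],[0,0,0,0,255],[0,0,0,0,255],[0,0,0,0,255]]' 50
python3 -m creep '[[0,0,0,0,255],[0,0,0,0,255],[0,0,0,0,255],[0,0,0,0,255]]' 50
```

```text
t: 3.67
tool_pos: [0.4133, 0.4042, 0.013]
orientation: [-0.0, -3.142, 0.0]
force: [-0.5, 0.2, -0.5]
opening: 0.0509
t: 4.0
tool_pos: [0.4133, 0.4041, 0.0129]
orientation: [-0.0, -3.141, 0.0]
force: [1.1, -0.1, -0.4]
opening: 0.0244
```

```bash
python3 -m creep '[[0,0,-0.003,0,255],[0,0,0,0,255],[0,0,0,0,255],[0,0,0,0,255],[0,0,0,0,255]]' 50
python3 -m creep '[[0,0,-0.02,0,255],[0,0,-0.03,0,255],[0,0,-0.03,0,255],[0,0,-0.03,0,255],[0,0,0,0,255],[0,0,0,0,255]]' 50
python3 - <<'E'
from h import *
for n in("side","top"):
    im=read_camera(n)[:,:,::-1]; cv2.imwrite(f"pics/{n}4.png",im)
E
```

```text
t: 4.42
tool_pos: [0.4134, 0.4043, 0.0162]
orientation: [0.0, 3.141, 0.0]
force: [-1.1, -0.0, 2.2]
opening: 0.0132
t: 4.92
tool_pos: [0.4147, 0.4053, 0.1285]
orientation: [0.0, 3.138, 0.005]
force: [0.0, -0.0, -1.7]
opening: 0.014
```

View pics/side4.png

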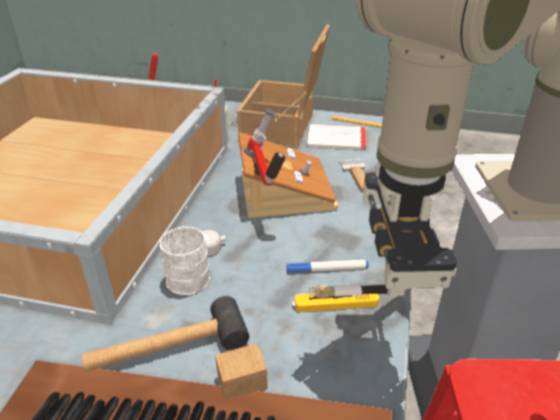

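```bash
python3 - <<'E'
from h import *
np.set_printoptions(precision=4,suppress=True)
im=cv2.imread("pics/side4.png")
cv2.imwrite("pics/side4z.png",cv2.resize(im[240:330,290:430],None,fx=5,fy=5,interpolation=cv2.INTER_CUBIC))
im=cv2.imread("pics/top4.png")
cv2.imwrite("pics/top4z.png",cv2.resize(im[190:310,100:250],None,fx=5,fy=5,interpolation=cv2.INTER_CUBIC))
x=.4147+.053
print(proj("side",[[x+.066,.405,.117],[x,.405,.117]]),proj("top",[[x+.066,.405,.117],[x,.405,.117]]))
plan([.4,.405,.1])
E
```

```text
[[303.6591 291.0569]
 [352.7274 289.8885]] [[154.4698 204.5891]
 [153.0068 240.6831]]
t 5.02 pos [0.4128 0.4037 0.1249] tool-y yaw 89.99 x yaw 179.99 z [-0.001 -0.001 -1.   ] q6 -0.885
shift [0.0128 0.0013 0.0249]
```

View pics/side4z.png

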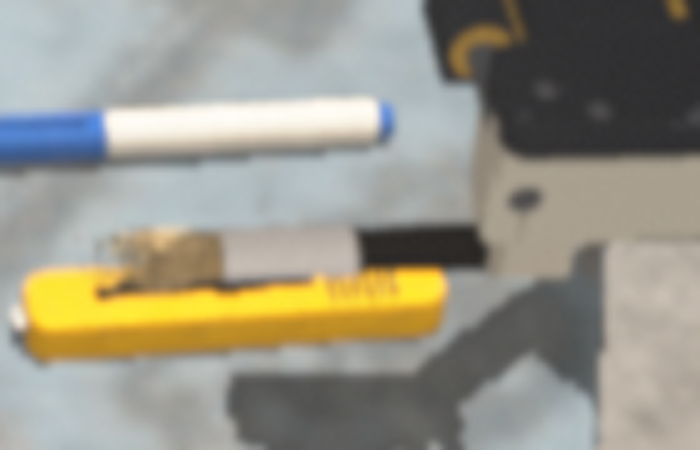

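View pics/top4z.png

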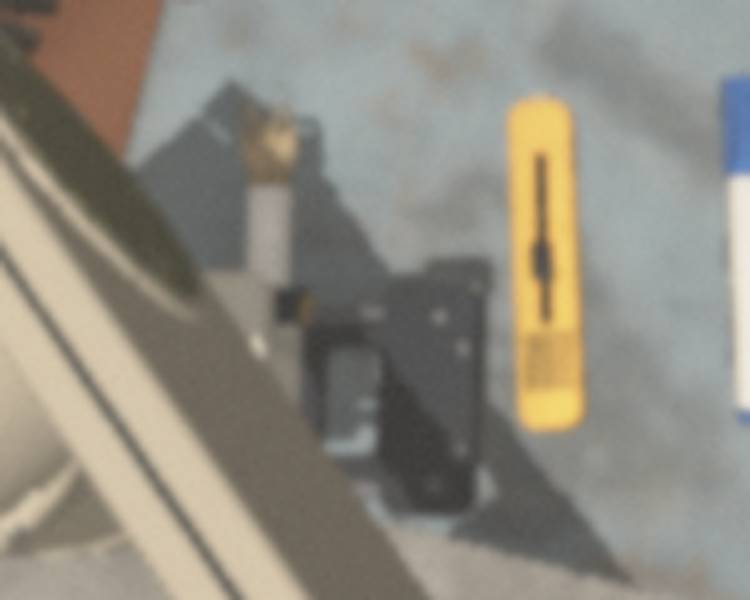

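```bash
python3 -m creep '[[0,0,-0.02,0.12175,255],[0,0,-0.02,0.12175,255],[0,0,-0.02,0.12175,255],[0,0,-0.02,0.12175,255],[0,0,-0.02,0.12175,255],[0,0,-0.02,0.12175,255],[0,0,-0.01,0.12175,255],[0,0,0,0.12175,255],[0,0,0,0.12175,255],[0,0,0,0.12175,255],[0,0,0,0.12175,255],[0,0,0,0.12175,255]]'
python3 - <<'E'
from h import *
v=np.array([.5422,-.0127,.1101]);ex=np.array([np.cos(v[2]),np.sin(v[2])]);ey=np.array([-ex[1],ex[0]])
print(np.degrees(v[2]))
plan(np.r_[v[:2]+.003*ex+.052*ey,.23],6.31)
E
```

```text
t: 6.02
tool_pos: [0.4125, 0.4035, 0.2532]
orientation: [-2.103, -2.333, 0.006]
force: [0.5, 0.7, -0.3]
opening: 0.0138
6.308265324390364
t 6.02 pos [0.4125 0.4035 0.2532] tool-y yaw 5.93 x yaw 95.93 z [-0.003 -0.003 -1.   ] q6 0.582
shift [-0.3753  0.0887  0.0238]
twist (rad, tool z down) -0.0066 or 3.135
shift after twist [-0.3759  0.0862  0.0238]
```

```bash
python3 -m creep '[[-0.03,0.0086,0,-0.0066,255],[-0.038,0.0086,0,0,255],[-0.038,0.0086,0,0,255],[-0.038,0.0086,0,0,255],[-0.038,0.0086,0,0,255],[-0.038,0.0086,0,0,255],[-0.038,0.0086,0,0,255],[-0.038,0.0086,0,0,255],[-0.038,0.0086,0,0,255],[-0.0355,0.0084,0.01,0,255],[0,0,0,0,255],[0,0,0,0,255]]'
python3 -m creep '[[0,0,0,0,255],[0,0,0,0,255]]'
python3 - <<'E'
from h import *
v=np.array([.5422,-.0127,.1101]);ex=np.array([np.cos(v[2]),np.sin(v[2])]);ey=np.array([-ex[1],ex[0]])
plan(np.r_[v[:2]+.003*ex+.052*ey,.12],6.31)
for n in("side","top"):
    im=read_camera(n)[:,:,::-1]; cv2.imwrite(f"pics/{n}5.png",im)
E
```

```text
t: 7.02
tool_pos: [0.5402, 0.0451, 0.2428]
orientation: [-2.09, -2.34, 0.005]
force: [-0.3, -0.5, -0.5]
opening: 0.0138
t: 7.18
tool_pos: [0.5406, 0.0481, 0.2451]
orientation: [-2.086, -2.347, 0.001]
force: [-0.7, -0.4, 0.4]
opening: 0.0135
t 7.18 pos [0.5406 0.0481 0.2451] tool-y yaw 6.72 x yaw 96.72 z [-0.002  0.    -1.   ] q6 -0.123
shift [-0.0086 -0.002   0.1251]
twist (rad, tool z down) 0.0071 or -3.134
shift after twist [-0.0086 -0.0019  0.1251]
```

View pics/side5.png

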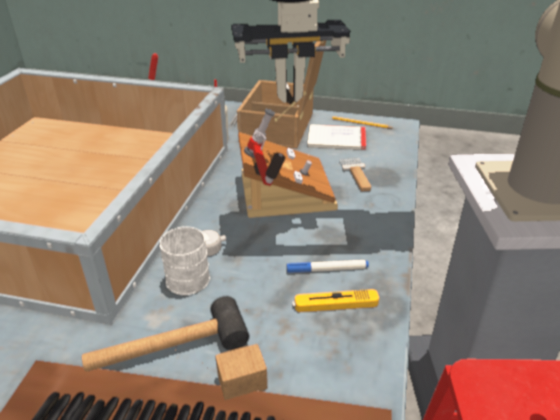

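View pics/top5.png

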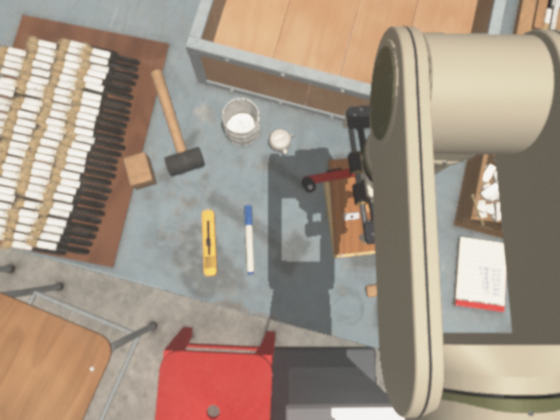

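```bash
python3 -m creep '[[-0.0086,-0.002,0,0.0071,255],[0,0,0.02,0,255],[0,0,0.025,0,255],[0,0,0.025,0,255],[0,0,0.025,0,255],[0,0,0.02,0,255],[0,0,0,0,255],[0,0,0,0,255],[0,0,0,0,255],[0,0,0,0,255]]'
python3 - <<'E'
from h import *
v=np.array([.5422,-.0127,.1101]);ex=np.array([np.cos(v[2]),np.sin(v[2])]);ey=np.array([-ex[1],ex[0]])
plan(np.r_[v[:2]+.003*ex+.052*ey,.092],6.31)
for n in("side",):
    im=read_camera(n)[:,:,::-1]; cv2.imwrite(f"pics/{n}6.png",cv2.resize(im[60:220,190:390],None,fx=4,fy=4,interpolation=cv2.INTER_CUBIC)[:600])
E
```

```text
t: 8.12
tool_pos: [0.5416, 0.0383, 0.1333]
orientation: [2.095, 2.337, 0.003]
force: [0.0, -0.2, -0.6]
opening: 0.0139
t 8.12 pos [0.5416 0.0383 0.1333] tool-y yaw 6.26 x yaw 96.26 z [ 0.003 -0.    -1.   ] q6 -0.133
shift [ 0.0013 -0.0021  0.0413]
twist (rad, tool z down) -0.0008 or 3.141
shift after twist [ 0.0013 -0.0021  0.0413]
```

View pics/side6.png

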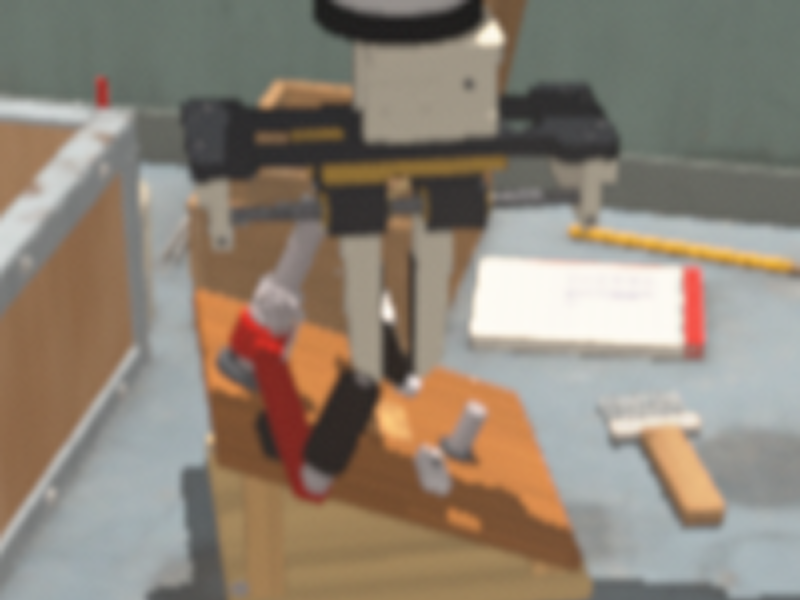

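```bash
python3 -m creep '[[0.0013,-0.0021,0.01,0,255],[0,0,0.01,0,255],[0,0,0.01,0,255],[0,0,0.003,0,255],[0,0,0,0,255],[0,0,0,0,255],[0,0,0,0,255]]'
python3 -m creep '[[0,0,0.002,0,255],[0,0,0,0,255],[0,0,0,0,255]]'
python3 -m creep '[[0,0,0.002,0,255],[0,0,0,0,255],[0,0,0,0,255]]'
python3 -c "
from h import *
v=np.array([.5422,-.0127,.1101]);ex=np.array([np.cos(v[2]),np.sin(v[2])]);ey=np.array([-ex[1],ex[0]])
plan(np.r_[v[:2]+.003*ex+.052*ey,.092],6.31)"
```

```text
t: 8.75
tool_pos: [0.5381, 0.0393, 0.0981]
orientation: [2.097, 2.339, 0.0]
force: [0.2, -0.2, -0.5]
opening: 0.0139
t: 9.0
tool_pos: [0.5381, 0.0393, 0.0961]
orientation: [2.097, 2.339, 0.0]
force: [-0.8, -0.3, 0.2]
opening: 0.014
t: 9.25
tool_pos: [0.5379, 0.0393, 0.0939]
orientation: [-2.097, -2.339, 0.0]
force: [-0.4, 0.8, -0.0]
opening: 0.0138
t 9.25 pos [0.5379 0.0393 0.0939] tool-y yaw 6.25 x yaw 96.25 z [-0.  0. -1.] q6 -0.131
shift [-0.0002  0.0016  0.0019]
twist (rad, tool z down) -0.001 or 3.141
shift after twist [-0.0002  0.0016  0.0019]
```

```bash
python3 -m creep '[[0,0.0016,0.002,0,255],[0,0,0,0,255],[0,0,0,0,255]]'
python3 -m creep '[[0,0,0.002,0,255],[0,0,0,0,255],[0,0,0,0,255]]'
python3 - <<'E'
from h import *
for n in("side",):
    im=read_camera(n)[:,:,::-1]; cv2.imwrite(f"pics/{n}7.png",cv2.resize(im[80:230,190:390],None,fx=4,fy=4,interpolation=cv2.INTER_CUBIC)[:600])
E
```

```text
t: 9.5
tool_pos: [0.5395, 0.0395, 0.0918]
orientation: [-2.097, -2.339, 0.0]
force: [-0.1, 0.7, -0.9]
opening: 0.0135
t: 9.75
tool_pos: [0.5394, 0.0395, 0.0898]
orientation: [-2.097, -2.339, 0.0]
force: [0.4, -0.6, -0.4]
opening: 0.0143
```

View pics/side7.png

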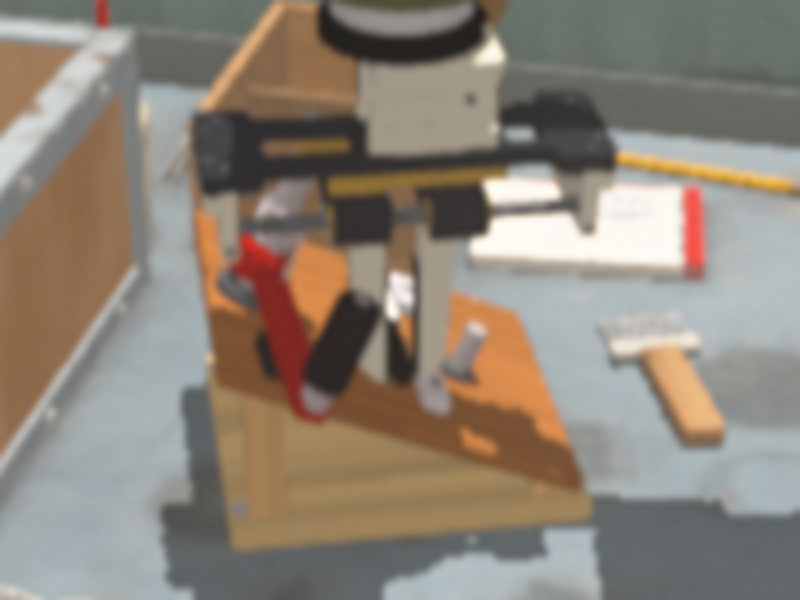

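```bash
python3 -m creep '[[0,0,0.0015,0,255],[0,0,0,0,255],[0,0,0,0,255]]'
python3 -m creep '[[0,0,0.0015,0,255],[0,0,0,0,255],[0,0,0,0,255]]'
```

```text
t: 10.05
tool_pos: [0.5394, 0.0395, 0.0883]
orientation: [-2.097, -2.339, 0.0]
force: [0.3, 0.3, -0.2]
opening: 0.0134
t: 10.3
tool_pos: [0.5395, 0.0395, 0.0868]
orientation: [-2.097, -2.339, 0.0]
force: [-0.6, -1.2, -0.2]
opening: 0.0134
```

```bash
python3 -m creep '[[0,0,0.001,0,255],[0,0,0,0,255],[0,0,0,0,255]]'
python3 -m creep '[[0,0,0.001,0,255],[0,0,0,0,255],[0,0,0,0,255]]'
```

```text
t: 10.55
tool_pos: [0.5395, 0.0395, 0.0859]
orientation: [-2.097, -2.339, 0.0]
force: [-0.4, 0.7, -0.6]
opening: 0.0135
t: 10.8
tool_pos: [0.5397, 0.0395, 0.0855]
orientation: [2.097, 2.339, 0.0]
force: [-2.6, 0.4, 4.6]
opening: 0.0139
```

```bash
python3 -m creep '[[0,0,-0.001,0,255],[0,0,0,0,210],[0,0,0,0,205],[0,0,0,0,205],[0,0,0,0,205],[0,0,0,0,205]]' 5
python3 - <<'E'
from h import *
for n in("side",):
    im=read_camera(n)[:,:,::-1]; cv2.imwrite(f"pics/{n}8.png",cv2.resize(im[110:200,230:350],None,fx=6,fy=6,interpolation=cv2.INTER_CUBIC)[:600])
E
```

```text
t: 11.3
tool_pos: [0.5395, 0.0395, 0.0858]
orientation: [-2.097, -2.339, 0.0]
force: [-0.1, 0.7, 0.7]
opening: 0.0182
```

View pics/side8.png

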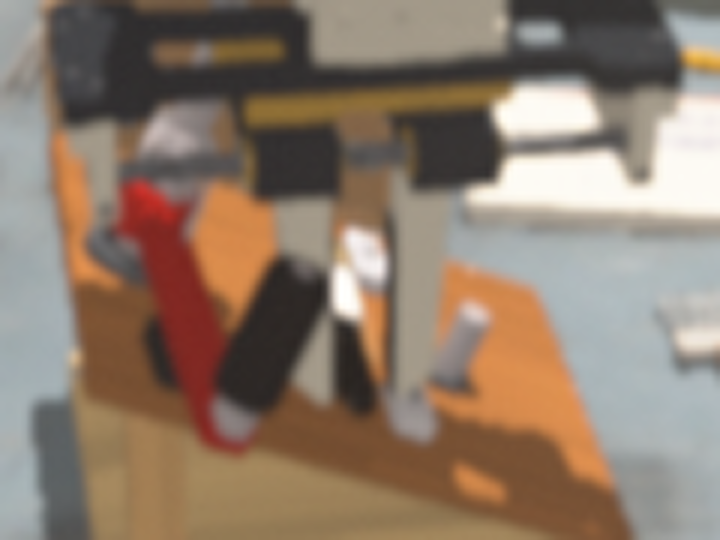

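```bash
python3 -m creep '[[0,0,-0.001,0,200],[0,0,-0.001,0,195],[0,0,-0.001,0,190],[0,0,-0.002,0,190],[0,0,-0.005,0,185],[0,0,-0.01,0,180],[0,0,-0.02,0,170],[0,0,-0.035,0,150],[0,0,-0.035,0,120],[0,0,-0.035,0,120],[0.03,0,0,0,120],[0.04,0,0,0,120]]' 
python3 -m creep '[[0.04,0,0,0,120],[0.04,0,0,0,120],[0.04,0,0,0,120],[0.02,0,0,0,120],[0,0,0,0,120],[0,0,0,0,120]]' 
python3 - <<'E'
from h import *
plan([.5,.2,.2],96.31)
for n in("side","top"):
    im=read_camera(n)[:,:,::-1]; cv2.imwrite(f"pics/{n}9.png",im)
im=cv2.imread("pics/side9.png");cv2.imwrite(f"pics/side9z.png",cv2.resize(im[110:210,220:350],None,fx=6,fy=6,interpolation=cv2.INTER_CUBIC)[:600])
im=cv2.imread("pics/top9.png");cv2.imwrite(f"pics/top9z.png",cv2.resize(im[145:265,290:440],None,fx=5,fy=5,interpolation=cv2.INTER_CUBIC)[:600])
E
```

```text
t: 12.35
tool_pos: [0.5344, 0.1077, 0.236]
orientation: [2.098, 2.33, 0.008]
force: [0.4, 1.7, -0.7]
opening: 0.049
t: 12.85
tool_pos: [0.5164, 0.2492, 0.2318]
orientation: [2.094, 2.342, 0.001]
force: [0.3, -1.0, 1.1]
opening: 0.0492
t 12.85 pos [0.5164 0.2492 0.2318] tool-y yaw 6.4 x yaw 96.4 z [ 0.001 -0.    -1.   ] q6 0.249
shift [-0.0471 -0.0218  0.0318]
twist (rad, tool z down) -1.5692 or 1.572
shift after twist [ 0.0218 -0.0471  0.0318]
```

View pics/side9z.png

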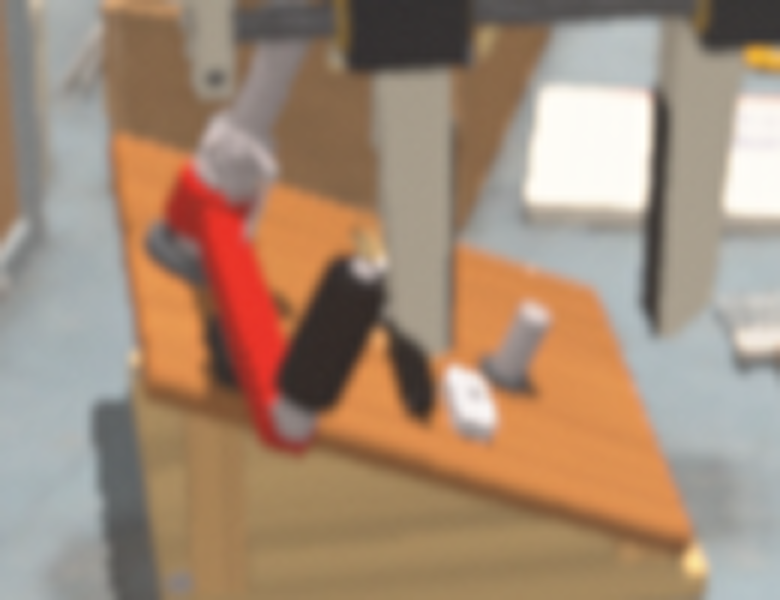

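View pics/top9z.png

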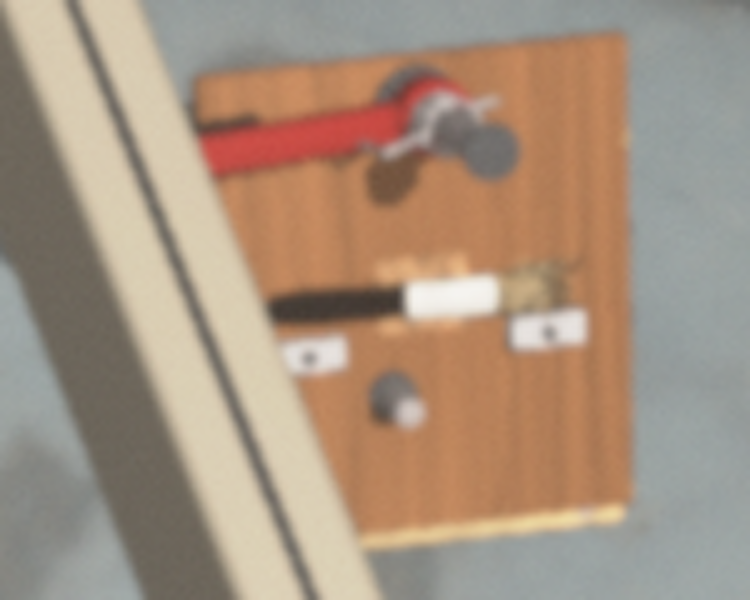

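```bash
cat >> h.py <<'E'
V=np.array([.5422,-.0127,.1101]); BIAS={"top":np.array([.5421,-.2267]),"side":np.array([.1437,-.3689])}
def onbed(n,px,z):
    M,o=bedT(V); px=np.array(px)+BIAS[n]  # fit: proj - px - bias = 0
    p,d=ray(n,px); pl=M.T@(p-o); dl=M.T@d; return (pl+dl*(z-pl[2])/dl[2])*1e3
def bedxyz(P): 
    M,o=bedT(V); return M@(np.array(P)/1e3)+o
E
python3 - <<'E'
from h import *
np.set_printoptions(precision=1,suppress=True)
for p in[(268,308),(300,306),(405,299),(497,292),(575,283),(300,290),(300,321),(405,280),(405,321),(497,275),(497,312),(309,357)]:
    print(p,onbed("top",np.array(p)/5+[290,145]-.4,8))
o=np.array([220,110])
for p in[(425,415),(385,325),(412,370)]: print("side",p,onbed("side",np.array(p)/6+o-.4,8))
E
```

```text
(268, 308) [2289.5 1675.  8000. ]
(300, 306) [2294.4 1781.2 8000. ]
(405, 299) [2308.9 2130.8 8000. ]
(497, 292) [2318.8 2438.8 8000. ]
(575, 283) [2316.7 2701.3 8000. ]
(300, 290) [2240.3 1783.8 8000. ]
(300, 321) [2345.3 1778.7 8000. ]
(405, 280) [2244.5 2133.2 8000. ]
(405, 321) [2384. 2128. 8000.]
(497, 275) [2260.9 2440.3 8000. ]
(497, 312) [2387.2 2437.  8000. ]
(309, 357) [2471.7 1802.6 8000. ]
side (425, 415) [ 6167.  15408.1  8000. ]
side (385, 325) [ 6063.4 16345.9  8000. ]
side (412, 370) [ 6164.9 15893.8  8000. ]
```

z in mm slip; redo.

```bash
python3 - <<'E'
from h import *
np.set_printoptions(precision=1,suppress=True)
for p in[(268,308),(300,306),(405,299),(497,292),(575,283),(300,290),(300,321),(405,280),(405,321),(497,275),(497,312),(309,357),(549,331)]:
    print(p,onbed("top",np.array(p)/5+[290,145]-.4,.008))
o=np.array([220,110])
for p in[(425,415),(385,325),(412,370),(470,400)]: print("side",p,onbed("side",np.array(p)/6+o-.4,.008))
E
```

```text
(268, 308) [ 7.4 62.6  8. ]
(300, 306) [ 6.8 50.   8. ]
(405, 299) [5.1 8.5 8. ]
(497, 292) [  3.9 -28.    8. ]
(575, 283) [  4.2 -59.2   8. ]
(300, 290) [13.3 49.7  8. ]
(300, 321) [ 0.8 50.3  8. ]
(405, 280) [12.8  8.3  8. ]
(405, 321) [-3.8  8.9  8. ]
(497, 275) [ 10.8 -28.2   8. ]
(497, 312) [ -4.2 -27.8   8. ]
(309, 357) [-14.2  47.5   8. ]
(549, 331) [-14.2 -48.4   8. ]
side (425, 415) [ 6.2 68.9  8. ]
side (385, 325) [12.2 14.8  8. ]
side (412, 370) [ 6.3 40.9  8. ]
side (470, 400) [-13.5  49.2   8. ]
```

```bash
cat >> h.py <<'E'
def hy(h,y,z):
    ex=np.array([np.cos(V[2]),np.sin(V[2])]);ey=np.array([-ex[1],ex[0]])
    return np.r_[V[:2]+h*ex+y*ey,z]
def now():
    s=read_state();d=s["tool_pos"][:2]-V[:2];c,q=np.cos(V[2]),np.sin(V[2])
    print("h,y mm",((d@[c,q])*1e3).round(1),((d@[-q,c])*1e3).round(1),"z",s["tool_pos"][2].round(4),"F",s["force"].round(1),"op",s["opening"])
E
python3 -c "
from h import *
plan(hy(-.002,.05,.13),6.31)"
```

```text
t 12.95 pos [0.5169 0.2475 0.2315] tool-y yaw 6.24 x yaw 96.24 z [ 0.001 -0.    -1.   ] q6 0.249
shift [-0.2113 -0.0052  0.1016]
twist (rad, tool z down) -0.0012 or 3.14
shift after twist [-0.2113 -0.0055  0.1016]
```

```bash
python3 -m creep '[[-0.035,-0.001,0,0,173],[-0.04,-0.001,0,0,173],[-0.04,-0.001,0,0,173],[-0.04,-0.001,0,0,173],[-0.035,-0.001,0,0,173],[-0.0213,-0.0005,0.01,0,173],[0,0,0.03,0,173],[0,0,0.03,0,173],[0,0,0.0316,0,173],[0,0,0,0,173],[0,0,0,0,173],[0,0,0,0,173]]' 20
python3 -c "
from h import *
now();plan(hy(-.002,.05,.09),6.31)"
```

```text
t: 13.95
tool_pos: [0.535, 0.0368, 0.1313]
orientation: [2.097, 2.337, 0.002]
force: [0.6, 0.0, 0.0]
opening: 0.0301
h,y mm -1.7 50.0 z 0.1313 F [0.6 0.  0. ] op 0.030086057025223982
t 13.95 pos [0.535  0.0368 0.1313] tool-y yaw 6.19 x yaw 96.19 z [ 0.002 -0.    -1.   ] q6 -0.135
shift [ 0.     -0.0004  0.0413]
twist (rad, tool z down) -0.0021 or 3.139
shift after twist [ 0.     -0.0004  0.0413]
```

```bash
python3 -m creep '[[0,0,0.015,0,173],[0,0,0.015,0,173],[0,0,0.01,0,173],[0,0,0.002,0,173],[0,0,0,0,173],[0,0,0,0,173],[0,0,0,0,173]]'
python3 -c "
from h import *
now()"
python3 -m creep '[[0,0,0.001,0,173],[0,0,0.001,0,173],[0,0,0,0,173],[0,0,0,0,173]]'
python3 -c "
from h import *
now()"
```

```text
t: 14.53
tool_pos: [0.5352, 0.0376, 0.0888]
orientation: [2.096, 2.338, 0.002]
force: [0.1, 0.0, 0.0]
opening: 0.0298
h,y mm -1.5 50.8 z 0.0888 F [0.1 0.  0. ] op 0.02975996527767861
t: 14.87
tool_pos: [0.5342, 0.0376, 0.0854]
orientation: [-2.097, -2.339, 0.0]
force: [0.5, 0.3, 0.2]
opening: 0.0301
h,y mm -2.4 50.9 z 0.0854 F [0.5 0.3 0.2] op 0.03011165583286236
```

Tip at 0.0744, no contact. Push downhill with slight descent.

```bash
python3 -m creep '[[0,-0.001,0.0004,0,173],[0,-0.001,0.0004,0,173],[0,-0.001,0.0004,0,173],[0,0,0,0,173],[0,0,0,0,173]]'
python3 -c "
from h import *
now()"
python3 -m creep '[[0,-0.001,0.0004,0,173],[0,-0.001,0.0004,0,173],[0,-0.001,0.0004,0,173],[0,0,0,0,173],[0,0,0,0,173]]'
python3 - <<'E'
from h import *
now()
im=read_camera("side")[:,:,::-1];cv2.imwrite(f"pics/side10.png",cv2.resize(im[110:210,220:350],None,fx=6,fy=6,interpolation=cv2.INTER_CUBIC)[:600])
E
```

```text
t: 15.28
tool_pos: [0.5311, 0.0373, 0.084]
orientation: [-2.097, -2.339, 0.0]
force: [-0.1, 0.0, 0.2]
opening: 0.0297
h,y mm -5.6 50.9 z 0.084 F [-0.1  0.   0.2] op 0.029738813587254023
t: 15.7
tool_pos: [0.5281, 0.0369, 0.0829]
orientation: [-2.097, -2.339, 0.0]
force: [0.8, 0.3, 0.3]
opening: 0.0299
h,y mm -8.5 50.9 z 0.0829 F [0.8 0.3 0.3] op 0.029852476248459058
```

View pics/side10.png

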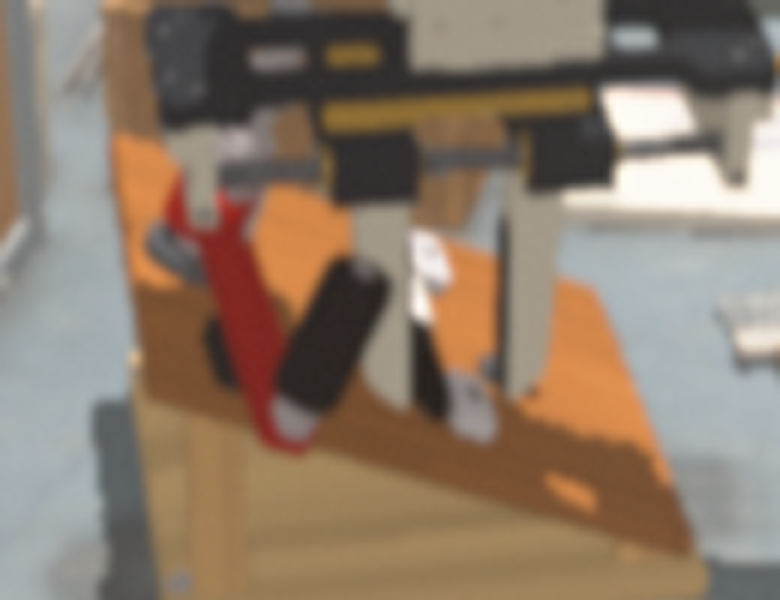

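```bash
python3 -m creep '[[0,-0.001,0.0003,0,173],[0,-0.0005,0,0,173],[0,0,0,0,173],[0,0,0,0,173]]'
python3 -m creep '[[0,-0.001,0,0,173],[0,0,0,0,173],[0,0,0,0,173]]'
python3 -m creep '[[0,-0.001,0,0,173],[0,0,0,0,173],[0,0,0,0,173]]'
python3 - <<'E'
from h import *
now()
im=read_camera("side")[:,:,::-1];cv2.imwrite(f"pics/side11.png",cv2.resize(im[110:210,220:350],None,fx=6,fy=6,interpolation=cv2.INTER_CUBIC)[:600])
E
```

```text
t: 16.08
tool_pos: [0.5269, 0.0368, 0.0828]
orientation: [2.097, 2.339, 0.0]
force: [0.6, 0.5, -1.4]
opening: 0.0298
t: 16.33
tool_pos: [0.5265, 0.0367, 0.0832]
orientation: [2.096, 2.338, 0.002]
force: [3.7, 0.8, 0.8]
opening: 0.0297
t: 16.58
tool_pos: [0.5262, 0.0367, 0.0836]
orientation: [2.096, 2.338, 0.004]
force: [6.3, 0.9, 0.8]
opening: 0.0299
h,y mm -10.5 50.9 z 0.0836 F [6.3 0.9 0.8] op 0.02985878777491333
```

View pics/side11.png

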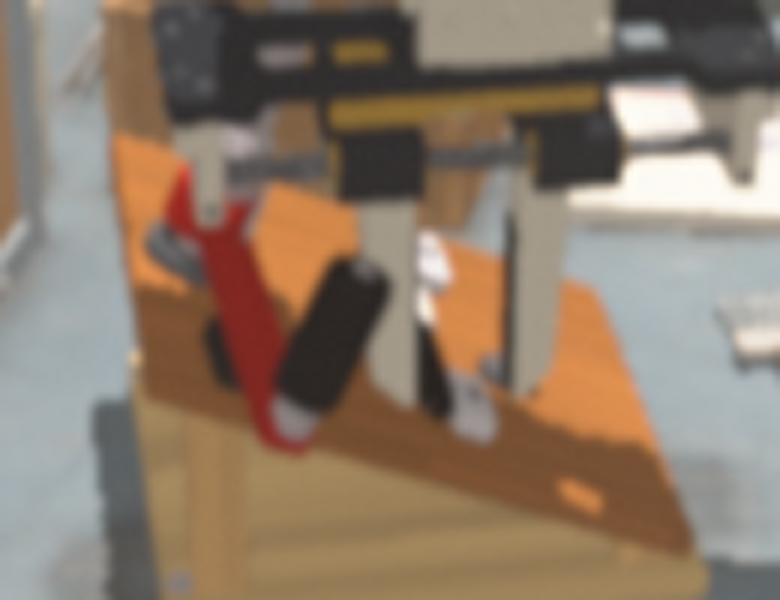

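```bash
python3 -m creep '[[0,0.005,0,0,173],[0,0.003,-0.003,0,173],[0,0,-0.03,0,173],[0,0,-0.035,0,173],[0,0,-0.035,0,173],[0,0,-0.035,0,173],[-0.01,0,0,0,173],[-0.03,0,0,0,173],[-0.03,0,0,0,173],[-0.03,0,0,0,173],[0,0,0,0,173],[0,0,0,0,173]]'
python3 - <<'E'
from h import *
now();plan(hy(-.001,-.05,.12),6.31)
im=read_camera("side")[:,:,::-1];cv2.imwrite(f"pics/side12.png",cv2.resize(im[110:210,220:350],None,fx=6,fy=6,interpolation=cv2.INTER_CUBIC)[:600])
E
```

```text
t: 17.63
tool_pos: [0.5432, -0.0633, 0.22]
orientation: [-2.099, -2.335, 0.001]
force: [-0.4, -0.0, -0.1]
opening: 0.03
h,y mm -4.6 -50.4 z 0.22 F [-0.4 -0.  -0.1] op 0.029951798209927497
t 17.63 pos [ 0.5432 -0.0633  0.22  ] tool-y yaw 6.09 x yaw 96.09 z [-0.002  0.    -1.   ] q6 -0.316
shift [0.0003 0.0037 0.1   ]
twist (rad, tool z down) -0.0039 or 3.138
shift after twist [0.0003 0.0037 0.1   ]
```

View pics/side12.png

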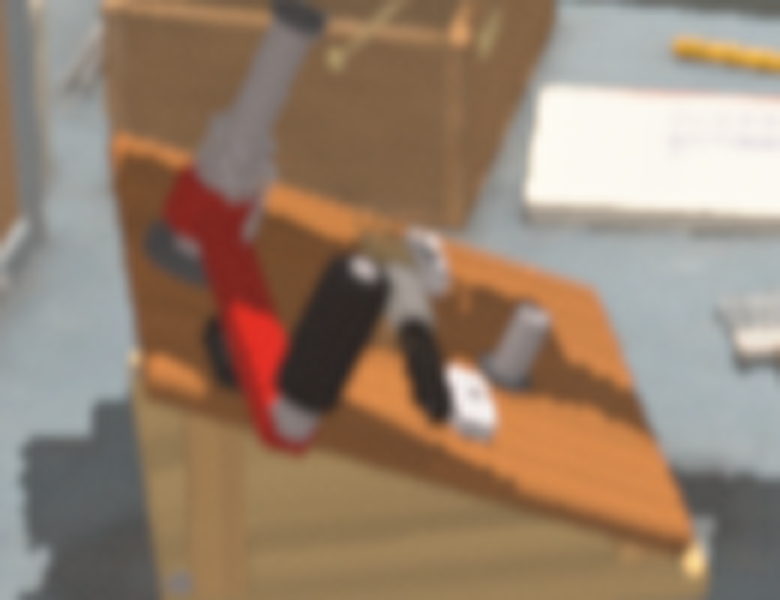

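```bash
python3 -m creep '[[0.0003,0.0037,0.02,0,173],[0,0,0.03,0,173],[0,0,0.03,0,173],[0,0,0.03,0,173],[0,0,0.015,0,173],[0,0,0.005,0,173],[0,0,0,0,173],[0,0,0,0,173],[0,0,0,0,173]]'
python3 -c "
from h import *
now();plan(hy(-.001,-.05,.086),6.31)"
```

```text
t: 18.43
tool_pos: [0.5486, -0.0611, 0.0926]
orientation: [2.095, 2.338, 0.002]
force: [0.4, -0.0, 0.5]
opening: 0.0302
h,y mm 1.1 -48.8 z 0.0926 F [ 0.4 -0.   0.5] op 0.030203198152743603
t 18.43 pos [ 0.5486 -0.0611  0.0926] tool-y yaw 6.28 x yaw 96.28 z [ 0.003 -0.001 -1.   ] q6 -0.313
shift [-0.0012 -0.0021  0.0066]
twist (rad, tool z down) -0.0005 or 3.141
shift after twist [-0.0012 -0.0021  0.0066]
```

```bash
python3 -m creep '[[0,-0.001,0.002,0,173],[0,0,0.002,0,173],[0,0,0.001,0,173],[0,0,0,0,173],[0,0,0,0,173]]'
python3 -c "
from h import *
now()"
python3 -m creep '[[0,-0.0015,0.0006,0,173],[0,-0.0015,0.0006,0,173],[0,-0.0015,0.0006,0,173],[0,-0.0015,0.0006,0,173],[0,0,0,0,173],[0,0,0,0,173]]'
python3 -c "
from h import *
now()"
```

```text
t: 18.85
tool_pos: [0.5462, -0.0614, 0.0857]
orientation: [2.097, 2.339, 0.0]
force: [0.7, -0.7, 0.4]
opening: 0.0299
h,y mm -1.3 -48.9 z 0.0857 F [ 0.7 -0.7  0.4] op 0.02985390783642627
t: 19.35
tool_pos: [0.5401, -0.062, 0.0832]
orientation: [-2.097, -2.339, 0.0]
force: [-0.3, -0.2, -0.5]
opening: 0.0301
h,y mm -7.5 -48.8 z 0.0832 F [-0.3 -0.2 -0.5] op 0.03009641490235969
```

```bash
python3 -m creep '[[0,-0.001,0.0004,0,173],[0,-0.001,0,0,173],[0,0,0,0,173],[0,0,0,0,173]]'
python3 -m creep '[[0,-0.001,0,0,173],[0,0,0,0,173],[0,0,0,0,173]]'
python3 -m creep '[[0,-0.001,0,0,173],[0,0,0,0,173],[0,0,0,0,173]]'
python3 -c "
from h import *
now()"
```

```text
t: 19.68
tool_pos: [0.5383, -0.0622, 0.0829]
orientation: [2.097, 2.339, 0.0]
force: [-0.1, -0.2, -0.2]
opening: 0.0303
t: 19.93
tool_pos: [0.5379, -0.0623, 0.0832]
orientation: [2.096, 2.339, 0.001]
force: [3.1, 1.1, -0.5]
opening: 0.0299
t: 20.18
tool_pos: [0.5375, -0.0624, 0.0837]
orientation: [2.096, 2.338, 0.003]
force: [4.6, 2.3, 1.1]
opening: 0.0302
h,y mm -10.1 -48.9 z 0.0837 F [4.6 2.3 1.1] op 0.03019890092035071
```

```bash
python3 -m creep '[[0,0.005,0,0,173],[0,0.003,-0.003,0,173],[0,0,-0.03,0,173],[0,0,-0.035,0,173],[0,0,-0.035,0,173],[0,0,-0.04,0,90],[0.02,0,-0.01,0,90],[0.04,0,0,0,90],[0.04,0,0,0,90],[0.04,0,0,0,90],[0.04,0,0,0,90],[0.03,0,0,0,90]]'
python3 -m creep '[[0,0,0,-0.1208,90],[0,0,0,-0.1208,90],[0,0,0,-0.1208,90],[0,0,0,-0.1208,90],[0,0,0,-0.1208,90],[0,0,0,-0.1208,90],[0,0,0,-0.1208,90],[0,0,0,-0.1208,90],[0,0,0,-0.1208,90],[0,0,0,-0.1208,90],[0,0,0,-0.1208,90],[0,0,0,-0.1208,90]]'
python3 - <<'E'
from h import *
np.set_printoptions(precision=4,suppress=True)
a=.0724
for z in(34,57,80): print(z,bedxyz([80-135*np.sin(a),135*np.cos(a),z]))
now()
g=bedxyz([80-135*np.sin(a),135*np.cos(a),57])
plan(np.r_[g[:2],.22],96.31)
for n in("side","top"):
    im=read_camera(n)[:,:,::-1]; cv2.imwrite(f"pics/{n}13.png",im)
im=cv2.imread("pics/side13.png");cv2.imwrite(f"pics/side13z.png",cv2.resize(im[110:210,220:350],None,fx=6,fy=6,interpolation=cv2.INTER_CUBIC)[:600])
im=cv2.imread("pics/top13.png");cv2.imwrite(f"pics/top13z.png",cv2.resize(im[145:265,290:440],None,fx=5,fy=5,interpolation=cv2.INTER_CUBIC)[:600])
E
```

```text
t: 21.18
tool_pos: [0.5204, 0.1498, 0.2358]
orientation: [-2.096, -2.339, 0.001]
force: [-0.4, 0.0, -0.3]
opening: 0.0599
t: 22.18
tool_pos: [0.5211, 0.1471, 0.2355]
orientation: [-0.01, -3.14, 0.001]
force: [-0.5, 0.7, -0.1]
opening: 0.0601
34 [0.5774 0.1267 0.1246]
57 [0.5681 0.1256 0.1456]
80 [0.5588 0.1246 0.1667]
h,y mm -3.4 161.1 z 0.2355 F [-0.5  0.7 -0.1] op 0.06008660359506486
t 22.18 pos [0.5211 0.1471 0.2355] tool-y yaw 89.65 x yaw 179.65 z [-0.001 -0.001 -1.   ] q6 -1.384
shift [-0.0472 -0.0211  0.0155]
twist (rad, tool z down) -0.1163 or 3.025
shift after twist [-0.0444 -0.0265  0.0155]
```

View pics/side13.png

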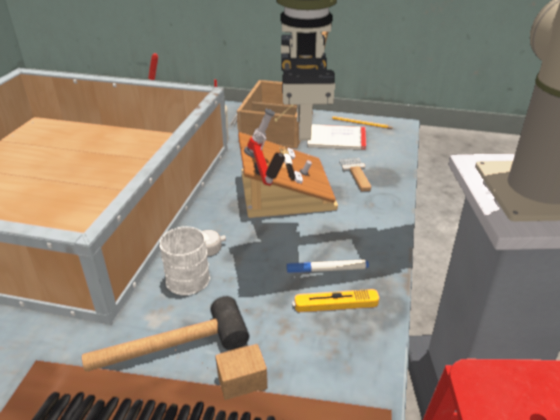

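View pics/top13z.png

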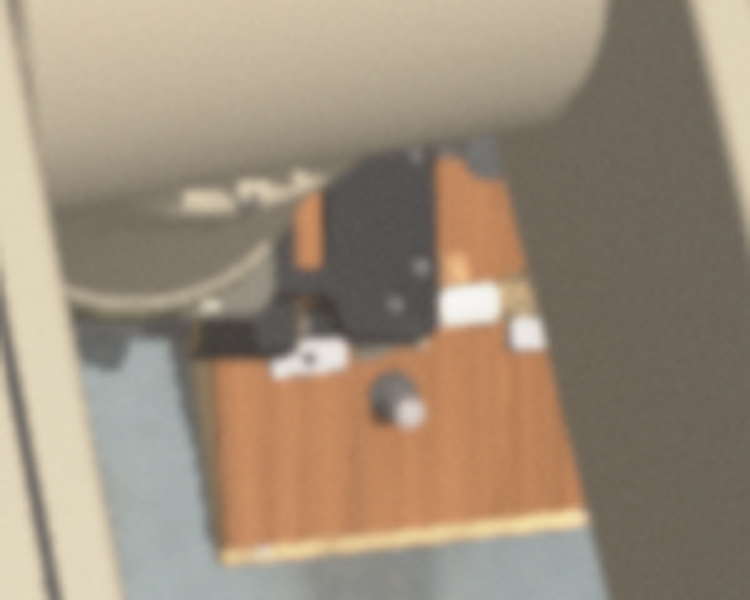

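View pics/side13z.png

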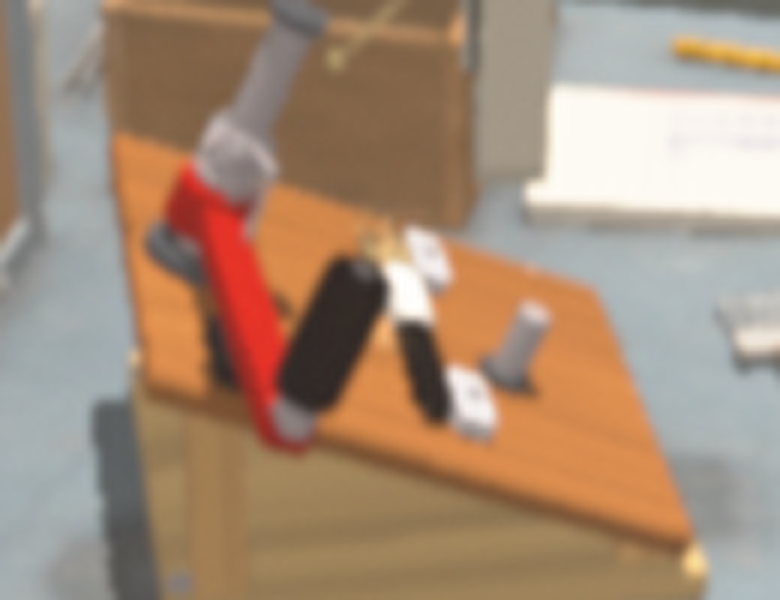

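```bash
python3 -m creep '[[0,0,0,-0.1163,90],[-0.0222,-0.0132,0,0,90],[-0.0222,-0.0133,0,0,90],[0,0,0.0155,0,90],[0,0,0,0,90],[0,0,0,0,90],[0,0,0,0,90]]'
python3 - <<'E'
from h import *
now();plan([.5681,.1256,.1456],96.31)
print("side z handle end",[onbed("side",np.array(p)/6+[220,110]-.4,.006).round(1) for p in[(440,415),(404,325),(436,320),(400,262)]])
im=read_camera("side")[:,:,::-1]; cv2.imwrite(f"pics/side14.png",cv2.resize(im[70:210,200:380],None,fx=4,fy=4,interpolation=cv2.INTER_CUBIC)[:600])
E
```

```text
t: 22.87
tool_pos: [0.5678, 0.1257, 0.2204]
orientation: [0.161, -3.136, -0.0]
force: [1.5, 0.2, 0.8]
opening: 0.06
h,y mm 40.6 134.7 z 0.2204 F [1.5 0.2 0.8] op 0.060046188649533434
t 22.87 pos [0.5678 0.1257 0.2204] tool-y yaw 95.88 x yaw -174.12 z [-0.001 -0.    -1.   ] q6 -1.544
shift [-0.0004 -0.0001  0.0748]
twist (rad, tool z down) -0.0076 or 3.134
shift after twist [-0.0004 -0.0001  0.0748]
side z handle end [array([-1.3, 62. ,  6. ]), array([2.9, 6.3, 6. ]), array([-11.1,  -5. ,   6. ]), array([ -3.1, -41.1,   6. ])]
```

View pics/side14.png

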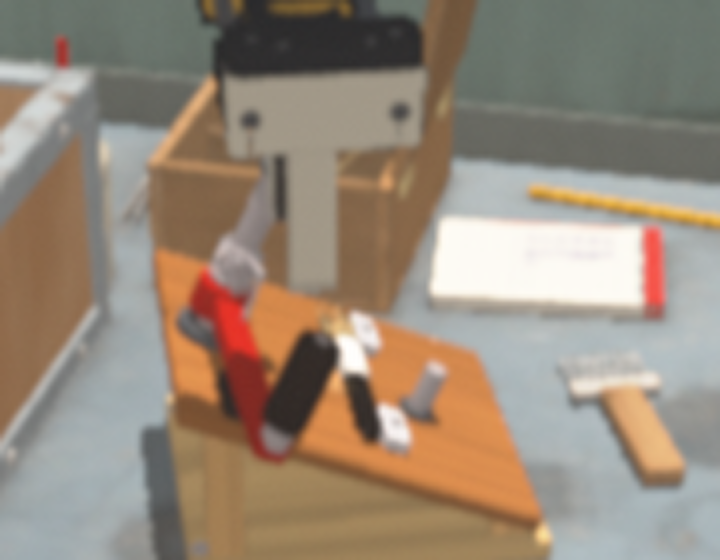

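```bash
python3 -m creep '[[0,0,0.02,-0.0076,90],[0,0,0.02,0,90],[0,0,0.02,0,90],[0,0,0.0148,0,90],[0,0,0,0,90],[0,0,0,0,90],[0,0,0,0,90]]'
python3 -c "
from h import *
now();plan([.5681,.1256,.1456],96.31)"
python3 -m creep '[[0,0,0,0,180],[0,0,0,0,180],[0,0,0,0,180],[0,0,0,0,180],[0,0,0,0,255],[0,0,0,0,255],[0,0,0,0,255]]' 40
python3 - <<'E'
from h import *
now()
im=read_camera("side")[:,:,::-1]; cv2.imwrite(f"pics/side15.png",cv2.resize(im[70:210,200:380],None,fx=4,fy=4,interpolation=cv2.INTER_CUBIC)[:600])
E
```

```text
t: 23.5
tool_pos: [0.569, 0.1258, 0.1473]
orientation: [-0.175, 3.135, 0.0]
force: [-0.9, 0.4, 1.0]
opening: 0.0603
h,y mm 41.9 134.7 z 0.1473 F [-0.9  0.4  1. ] op 0.06032940399465916
t 23.5 pos [0.569  0.1258 0.1473] tool-y yaw 96.4 x yaw -173.6 z [ 0.002  0.    -1.   ] q6 -1.553
shift [ 0.0009 -0.0001  0.0017]
twist (rad, tool z down) 0.0017 or -3.14
shift after twist [ 0.0009 -0.0001  0.0017]
t: 24.08
tool_pos: [0.5682, 0.1259, 0.1457]
orientation: [0.176, -3.137, -0.001]
force: [-0.2, 0.6, 0.7]
opening: 0.0216
h,y mm 41.1 134.9 z 0.1457 F [-0.2  0.6  0.7] op 0.021588978057150904
```

View pics/side15.png

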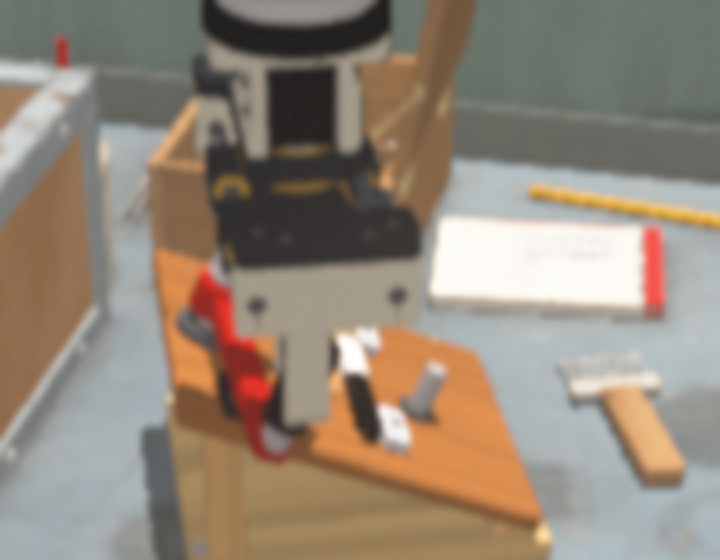

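```bash
python3 -m creep '[[0.002,0,-0.0046,0,255],[0.002,0,-0.0046,0,255],[0.002,0,-0.0046,0,255],[0.002,0,-0.0046,0,255],[0.0022,0,-0.0044,0,255],[0,0,0,0,255],[0,0,0,0,255]]' 45
python3 - <<'E'
from h import *
now()
def f(a): 
    bx,by,bz=.08-.135*np.sin(a),.135*np.cos(a),.082
    return np.array([-(bx*.9135-.4067*bz),by,-(.4067*bx+.9135*bz)])
A=np.linspace(.0724,1.80,21)
P=np.array([f(a) for a in A]);D=np.diff(P,axis=0)
print("start h,y,z",-P[0][0],P[0][1],-P[0][2]+.065, "end",-P[-1][0],P[-1][1],.065-P[-1][2])
for a,d in zip(A[1:],D): print(round(a,3),d.round(4).tolist())
im=read_camera("side")[:,:,::-1]; cv2.imwrite(f"pics/side16.png",cv2.resize(im[70:210,200:380],None,fx=4,fy=4,interpolation=cv2.INTER_CUBIC)[:600])
E
```

```text
t: 24.72
tool_pos: [0.5581, 0.1243, 0.1686]
orientation: [-0.176, 3.136, 0.0]
force: [2.5, 1.3, -5.1]
opening: 0.0212
h,y mm 30.9 134.4 z 0.1686 F [ 2.5  1.3 -5.1] op 0.021170252968266908
start h,y,z 0.0308098491744125 0.13464633572576767 0.16847138603090703 end -0.08036672445897623 -0.030672282783566762 0.11897438275044814
0.159 [0.0106, -0.0013, 0.0047]
0.245 [0.0104, -0.0023, 0.0046]
0.332 [0.0102, -0.0033, 0.0045]
0.418 [0.0099, -0.0043, 0.0044]
0.504 [0.0095, -0.0052, 0.0042]
0.591 [0.0091, -0.0061, 0.004]
0.677 [0.0086, -0.0069, 0.0038]
0.763 [0.008, -0.0077, 0.0036]
0.85 [0.0074, -0.0084, 0.0033]
0.936 [0.0067, -0.0091, 0.003]
1.023 [0.0059, -0.0097, 0.0026]
1.109 [0.0052, -0.0102, 0.0023]
1.195 [0.0043, -0.0107, 0.0019]
1.282 [0.0035, -0.011, 0.0015]
1.368 [0.0026, -0.0113, 0.0012]
1.454 [0.0017, -0.0115, 0.0008]
1.541 [0.0008, -0.0116, 0.0003]
1.627 [-0.0001, -0.0117, -0.0001]
1.714 [-0.0011, -0.0116, -0.0005]
1.8 [-0.002, -0.0115, -0.0009]
```

View pics/side16.png

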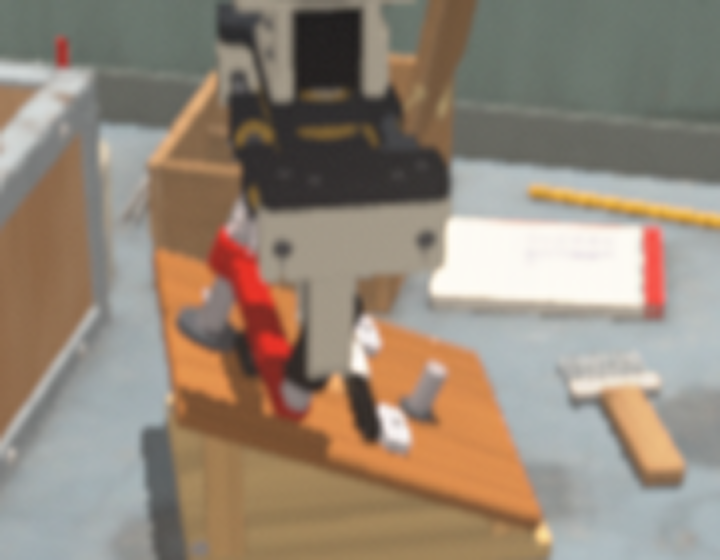

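```bash
python3 -m creep '[[0.0106,-0.0013,0.0047,0,255],[0.0104,-0.0023,0.0046,0,255],[0.0102,-0.0033,0.0045,0,255],[0.0099,-0.0043,0.0044,0,255],[0.0095,-0.0052,0.0042,0,255],[0,0,0,0,255],[0,0,0,0,255]]' 45
python3 -c "
from h import *
now()
a=.504;bx,by,bz=.08-.135*np.sin(a),.135*np.cos(a),.082
print('want',bx*.9135-.4067*bz,by,.065+.4067*bx+.9135*bz)"
```

```text
t: 25.35
tool_pos: [0.51, 0.1024, 0.1461]
orientation: [-0.175, 3.136, 0.001]
force: [4.5, 1.0, -4.1]
opening: 0.0212
h,y mm -19.3 117.9 z 0.1461 F [ 4.5  1.  -4.1] op 0.021161796574820223
want -0.019825784541048223 0.11821380896682315 0.14592785868325747
```

Tracking well, forces small.

```bash
python3 -m creep '[[0.0091,-0.0061,0.004,0,255],[0.0086,-0.0069,0.0038,0,255],[0.008,-0.0077,0.0036,0,255],[0.0074,-0.0084,0.0033,0,255],[0.0067,-0.0091,0.003,0,255],[0.0059,-0.0097,0.0026,0,255],[0,0,0,0,255],[0,0,0,0,255]]' 45
python3 - <<'E'
from h import *
now()
a=1.023;bx,by,bz=.08-.135*np.sin(a),.135*np.cos(a),.082
print('want',bx*.9135-.4067*bz,by,.065+.4067*bx+.9135*bz)
im=read_camera("side")[:,:,::-1]; cv2.imwrite(f"pics/side17.png",cv2.resize(im[70:210,200:380],None,fx=4,fy=4,interpolation=cv2.INTER_CUBIC)[:600])
E
```

```text
t: 26.02
tool_pos: [0.4703, 0.0501, 0.1261]
orientation: [-0.174, 3.136, 0.002]
force: [4.9, 5.0, -3.6]
opening: 0.0212
h,y mm -64.6 70.4 z 0.1261 F [ 4.9  5.  -3.6] op 0.02117397790663742
want -0.0655466467609203 0.07030898224316168 0.12557244033096193
```

View pics/side17.png

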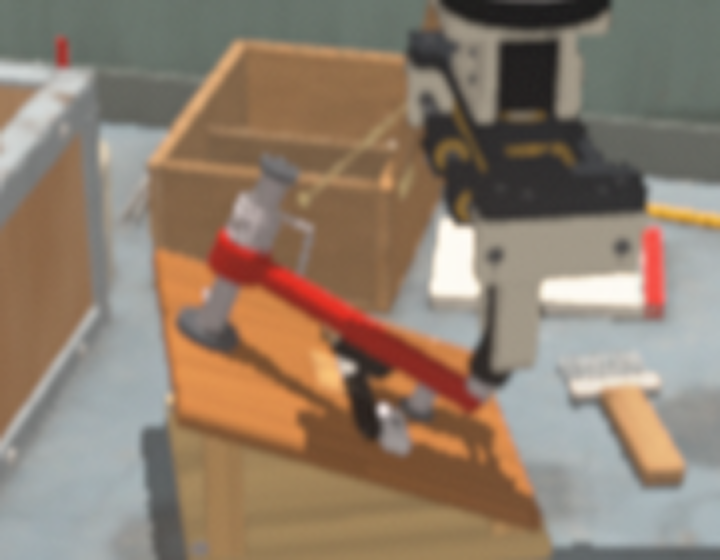

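```bash
python3 -m creep '[[0.0052,-0.0102,0.0023,0,255],[0.0043,-0.0107,0.0019,0,255],[0.0035,-0.011,0.0015,0,255],[0.0026,-0.0113,0.0012,0,255],[0.0017,-0.0115,0.0008,0,255],[0.0008,-0.0116,0.0003,0,255],[-0.0001,-0.0117,-0.0001,0,255],[-0.0011,-0.0116,-0.0005,0,255],[-0.002,-0.0115,-0.0009,0,255],[0,0,0,0,255],[0,0,0,0,255]]' 45
python3 - <<'E'
from h import *
now()
a=1.80;bx,by,bz=.08-.135*np.sin(a),.135*np.cos(a),.082
print('want',bx*.9135-.4067*bz,by,.065+.4067*bx+.9135*bz)
for n in("side","top"):
    im=read_camera(n)[:,:,::-1]; cv2.imwrite(f"pics/{n}18.png",cv2.resize(im[70:210,200:380] if n=="side" else im[145:265,290:440],None,fx=4,fy=4,interpolation=cv2.INTER_CUBIC)[:600])
E
```

```text
t: 26.98
tool_pos: [0.4665, -0.0514, 0.1191]
orientation: [0.174, -3.136, -0.004]
force: [2.9, 7.5, -4.6]
opening: 0.0215
h,y mm -79.5 -30.1 z 0.1191 F [ 2.9  7.5 -4.6] op 0.02153378452055255
want -0.08036672445897623 -0.030672282783566762 0.11897438275044814
```

View pics/side18.png

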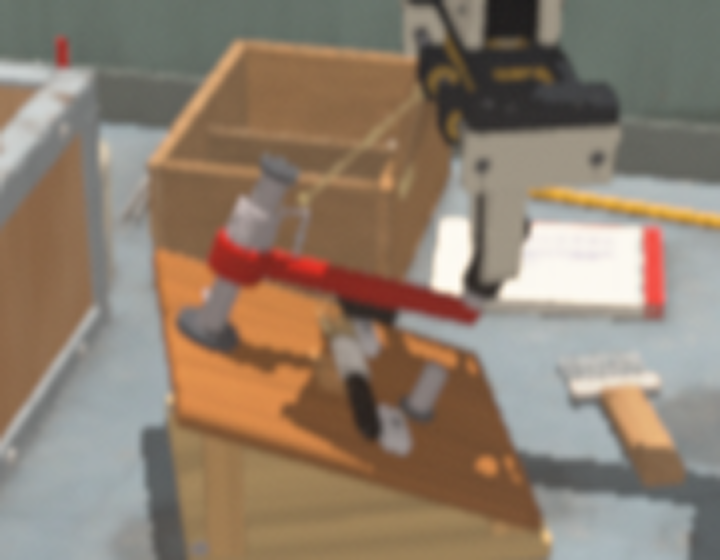

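View pics/top18.png

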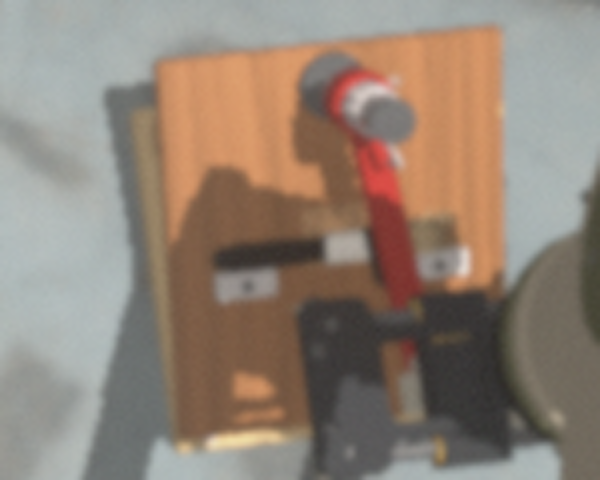

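```bash
python3 -m creep '[[-0.0019,0,0.0043,0,255],[-0.0019,0,0.0043,0,255],[-0.0019,0,0.0044,0,255],[-0.0020,0,0.0044,0,255],[0,0,0,0,255],[0,0,0,0,255]]' 45
python3 - <<'E'
from h import *
now()
def f(a,l=.006):
    bx,by,bz=.08-.135*np.sin(a),.135*np.cos(a),.057+l
    return np.array([-(bx*.9135-.4067*bz),by,-(.4067*bx+.9135*bz)])
print(f(1.8)*[-1,1,-1]+[0,0,.065])
for a,b in((1.8,1.74),(1.74,1.68),(1.68,1.64),(1.64,1.60),(1.6,1.57)): print(a,b,(f(b)-f(a)).round(4))
for n in("side",):
    im=read_camera(n)[:,:,::-1]; cv2.imwrite(f"pics/{n}19.png",cv2.resize(im[70:210,200:380] if n=="side" else im[145:265,290:440],None,fx=4,fy=4,interpolation=cv2.INTER_CUBIC)[:600])
E
```

```text
t: 27.58
tool_pos: [0.474, -0.0497, 0.1015]
orientation: [0.176, -3.135, -0.004]
force: [3.6, 7.3, -4.2]
opening: 0.0215
h,y mm -71.8 -29.3 z 0.1015 F [ 3.6  7.3 -4.2] op 0.02146568955800919
[-0.07263942 -0.03067228  0.10161788]
1.8 1.74 [0.0015 0.0079 0.0007]
1.74 1.68 [0.001  0.008  0.0005]
1.68 1.64 [0.0004 0.0054 0.0002]
1.64 1.6 [0.0002 0.0054 0.0001]
1.6 1.57 [0.0001 0.004  0.    ]
```

View pics/side19.png

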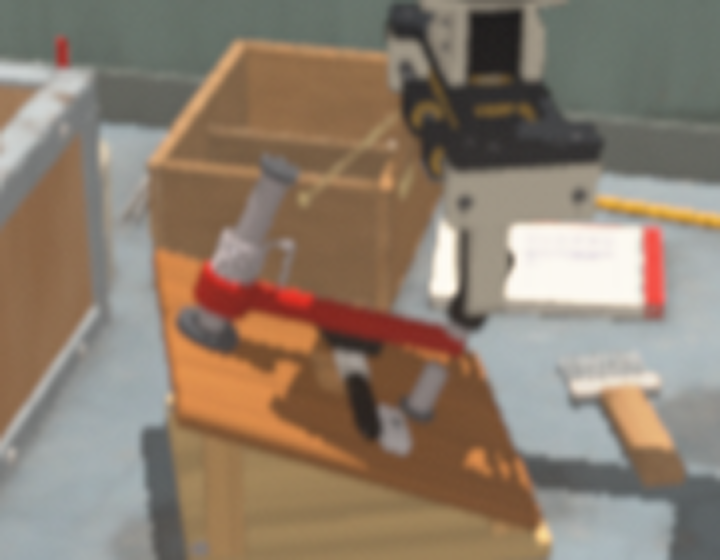

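```bash
python3 -m creep '[[0.0008,0.004,0.0003,0,255],[0.0007,0.0039,0.0004,0,255],[0.0005,0.004,0.0003,0,255],[0.0005,0.004,0.0002,0,255],[0.0004,0.0054,0.0002,0,255],[0,0,0,0,255],[0,0,0,0,255]]' 45
python3 -m creep '[[0.0002,0.0027,0.0001,0,255],[0,0,0,0,255],[0,0,0,0,255]]'
python3 -m creep '[[0.0001,0.0027,0,0,255],[0,0,0,0,255],[0,0,0,0,255]]'
python3 -c "
from h import *
now()"
```

```text
t: 28.22
tool_pos: [0.4689, -0.0289, 0.1005]
orientation: [0.177, -3.136, -0.004]
force: [2.7, 6.7, -4.0]
opening: 0.0212
t: 28.47
tool_pos: [0.4685, -0.0264, 0.1004]
orientation: [0.176, -3.136, -0.003]
force: [3.5, 6.5, -4.2]
opening: 0.0219
t: 28.72
tool_pos: [0.4681, -0.0238, 0.1005]
orientation: [0.176, -3.136, -0.003]
force: [3.0, 6.1, -4.3]
opening: 0.0212
h,y mm -74.9 -2.9 z 0.1005 F [ 3.   6.1 -4.3] op 0.0211781943514692
```

```bash
python3 -m creep '[[0,0.002,0,0,255],[0,0,0,0,255],[0,0,0,0,255]]'
python3 -m creep '[[0,0.002,0,0,255],[0,0,0,0,255],[0,0,0,0,255]]'
python3 - <<'E'
from h import *
now()
for n in("side","top"):
    im=read_camera(n)[:,:,::-1]; cv2.imwrite(f"pics/{n}20.png",cv2.resize(im[70:210,200:380] if n=="side" else im[145:265,290:440],None,fx=4,fy=4,interpolation=cv2.INTER_CUBIC)[:600])
E
```

```text
t: 28.97
tool_pos: [0.4679, -0.0218, 0.1005]
orientation: [0.176, -3.136, -0.003]
force: [3.1, 6.6, -4.3]
opening: 0.0209
t: 29.22
tool_pos: [0.4677, -0.021, 0.1005]
orientation: [-0.176, 3.136, 0.0]
force: [4.1, 1.2, -3.3]
opening: 0.0211
h,y mm -75.0 -0.1 z 0.1005 F [ 4.1  1.2 -3.3] op 0.021117076013554878
```

View pics/top20.png

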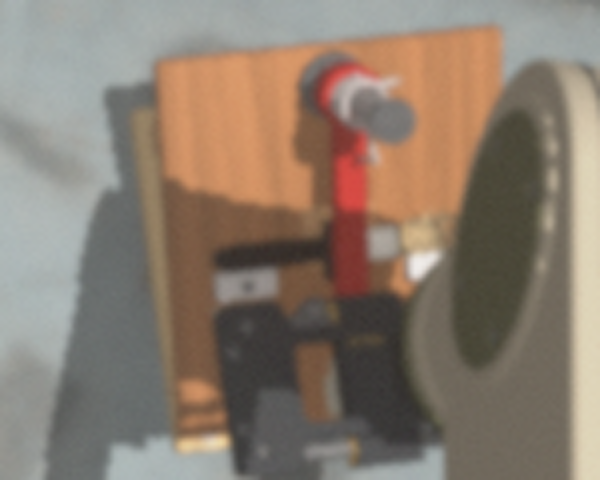

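View pics/side20.png

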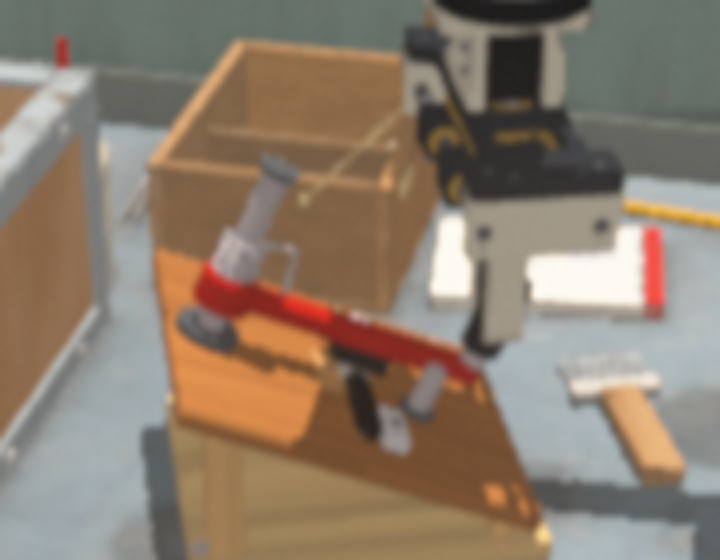

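```bash
python3 -m creep '[[-0.0004,0,0.0009,0,255],[-0.0004,0,0.0009,0,255],[-0.0004,0,0.0009,0,255],[0,0,0,0,255],[0,0,0,0,255]]'
python3 -m creep '[[-0.0004,0,0.0009,0,255],[0,0,0,0,255],[0,0,0,0,255]]'
python3 -m creep '[[-0.0004,0,0.0009,0,255],[0,0,0,0,255],[0,0,0,0,255]]'
python3 -c "
from h import *
now()"
```

```text
t: 29.73
tool_pos: [0.4685, -0.0212, 0.0979]
orientation: [-0.175, 3.137, 0.001]
force: [0.7, 4.0, 2.5]
opening: 0.0209
t: 29.98
tool_pos: [0.4685, -0.0212, 0.0974]
orientation: [0.176, -3.136, -0.0]
force: [-5.7, 3.7, 9.2]
opening: 0.0213
t: 30.23
tool_pos: [0.4685, -0.0212, 0.0969]
orientation: [0.176, -3.135, -0.0]
force: [-11.4, 5.2, 17.2]
opening: 0.0216
h,y mm -74.2 -0.4 z 0.0969 F [-11.4   5.2  17.2] op 0.021647582867214982
```

```bash
python3 -m creep '[[0.0007,0,-0.0016,0,255],[0,0,0,0,255],[0,0,0,0,255]]'
python3 -c "
from h import *
now()"
python3 -m creep '[[0,0,0,0,190],[0,0,0,0,185],[0,0,0,0,180],[0,0,0,0,170],[0,0,0,0,150],[0,0,0,0,150],[0,0,0,0,150]]'
python3 - <<'E'
from h import *
now()
for n in("side","top"):
    im=read_camera(n)[:,:,::-1]; cv2.imwrite(f"pics/{n}21.png",cv2.resize(im[70:210,200:380] if n=="side" else im[145:265,290:440],None,fx=4,fy=4,interpolation=cv2.INTER_CUBIC)[:600])
E
```

```text
t: 30.48
tool_pos: [0.4685, -0.0212, 0.0977]
orientation: [-0.175, 3.137, 0.0]
force: [-2.1, 5.3, 7.2]
opening: 0.0215
h,y mm -74.2 -0.4 z 0.0977 F [-2.1  5.3  7.2] op 0.021458059082398614
t: 31.07
tool_pos: [0.4684, -0.0214, 0.0972]
orientation: [0.175, -3.136, 0.0]
force: [0.2, 0.9, 0.1]
opening: 0.0381
h,y mm -74.3 -0.6 z 0.0972 F [0.2 0.9 0.1] op 0.038107191720921293
```

View pics/side21.png

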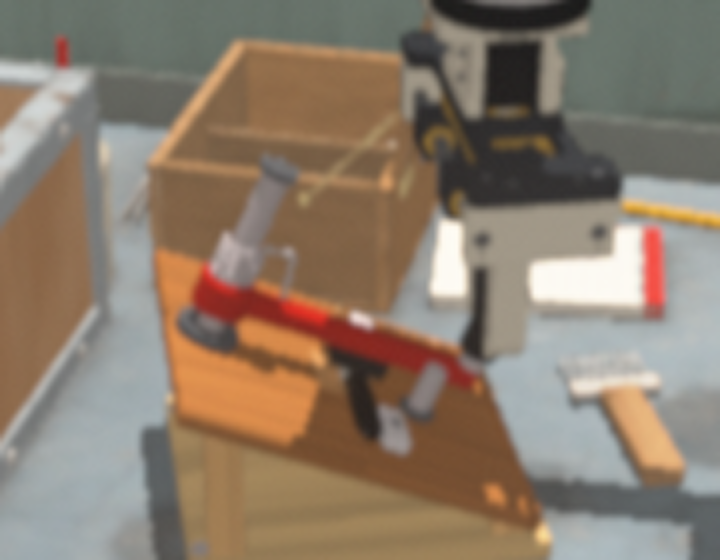

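```bash
python3 -m creep '[[0,0,-0.01,0,150],[0,0,-0.02,0,150],[0,0,-0.03,0,150],[0,0,-0.04,0,150],[0,0,-0.04,0,150],[0.03,0,-0.02,0,150],[0.04,0,0,0,150],[0.03,0.03,0,0,150],[0,0.04,0,0,150],[0,0.04,0,0,150],[0,0.04,0,0,150],[0,0.04,0,0,150]]'
python3 -m creep '[[0,0.04,0,0,150],[0,0.03,0,0,150],[0,0,0,0,150],[0,0,0,0,150]]'
python3 - <<'E'
from h import *
now()
for n in("side","top"):
    im=read_camera(n)[:,:,::-1]; cv2.imwrite(f"pics/{n}22.png",im);cv2.imwrite(f"pics/{n}22z.png",cv2.resize(im[90:220,210:360] if n=="side" else im[145:265,290:440],None,fx=5,fy=5,interpolation=cv2.INTER_CUBIC)[:600])
E
```

```text
t: 32.17
tool_pos: [0.3479, 0.1574, 0.2588]
orientation: [-0.174, 3.134, 0.001]
force: [0.5, 0.1, -0.4]
opening: 0.0385
t: 32.5
tool_pos: [0.3401, 0.2267, 0.2579]
orientation: [-0.182, 3.136, -0.0]
force: [-0.5, 0.1, 0.1]
opening: 0.038
h,y mm -174.6 260.1 z 0.2579 F [-0.5  0.1  0.1] op 0.03802545073420947
```

View pics/side22z.png

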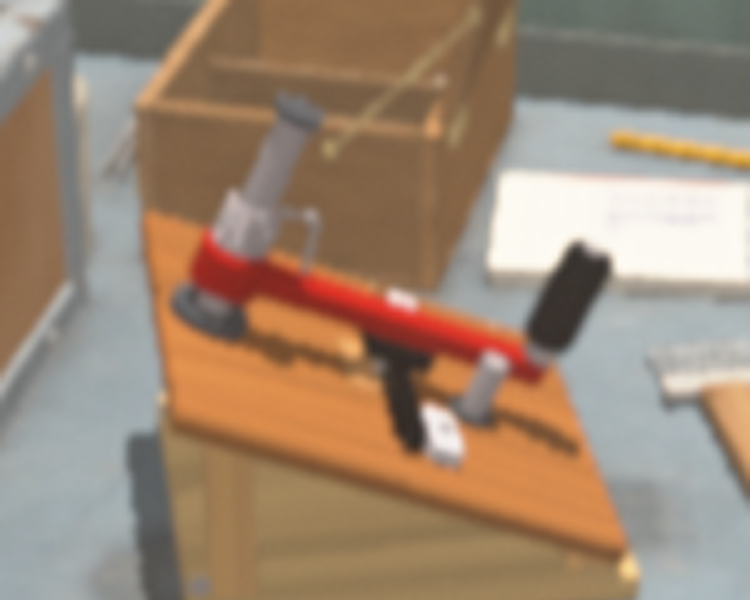

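View pics/top22z.png

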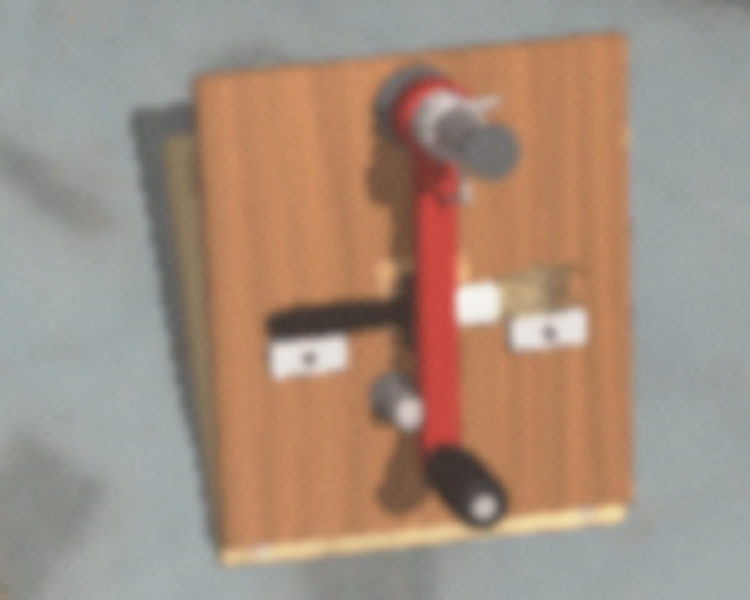

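View pics/top22.png

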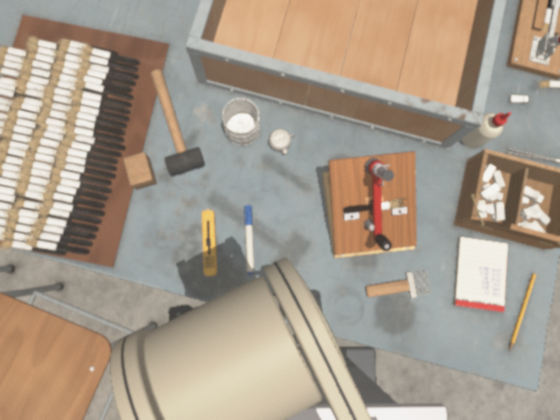

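```bash
python3 - <<'E'
from h import *
np.set_printoptions(precision=1,suppress=True)
for p in[(268,325),(330,318),(478,302),(497,303),(497,322),(497,283),(580,286),(330,305),(330,332)]: print(p,onbed("top",np.array(p)/5+[290,145]-.4,.008))
E
```

```text
(268, 325) [ 0.6 63.   8. ]
(330, 318) [ 0.7 38.5  8. ]
(478, 302) [  0.7 -20.4   8. ]
(497, 303) [ -0.5 -27.9   8. ]
(497, 322) [ -8.2 -27.7   8. ]
(497, 283) [  7.6 -28.1   8. ]
(580, 286) [  2.8 -61.2   8. ]
(330, 305) [ 5.9 38.2  8. ]
(330, 332) [-5.  38.7  8. ]
```

Brush centred at x≈0.6 mm, y≈+1 mm (ends +63/−61), against the stops, with the bar latched. Handing in.

```bash
python3 -c "
from plant import *
print(close_job())"
```

```text
the job is handed in; nothing more can be done
None
```

The brush lies across the cork patch against the two ledge stops, and the red bar is latched behind the post. I handed the job in at about 32.7 s of the 64 s allowed.

**What I did**
- **Brush:** I picked it up by its handle instead of its middle, because the gripper's body would have hit the pivot pin. It settled about 5 mm above the stops when I let go, so I nudged each end down until it met its stop (5–6 N).
- **Bar:** I gripped it at 45 N, lifted it 25 mm and swung it past the post. I lowered it part way on the far side and let it back gently onto the post. Then I lowered the pad onto the brush, eased off and opened the fingers.

**What the last checks showed**
- **Brush:** In the last top picture its middle is about 0.6 mm up the slope and 1 mm to the left of the target. Before latching, estimates along its length ran from −4 to +1 mm, depending on where I took the wispy bristle tips to end.
- **Bar:** It stayed against the right side of the post after release, in both the side and top pictures, with its pad over the middle of the brush.
- **Rest of the table:** The marker and cutter look undisturbed, though the arm's shadow covers part of that area in the last top picture. I did not measure their positions again. The arm was about 0.26 m up and clear of everything.
- **Forces:** Every wrist reading I took stayed below about 25 N. The highest was about 21 N, when I pressed the bar slightly too far onto the brush before easing off.

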